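# Set up an infusion bottle for lamp inspection

## Robot

A 7-joint arm with a two-finger parallel gripper is mounted at the origin on the work surface. World frame = base frame: x ahead of the robot, y to its left, z up, the work surface at z = 0. Lengths are in m, angles in rad, forces in N, time in s.
With the tool pointing down it reaches from about 0.35 to 0.9 m from the base axis. Payload 8.1 kg.
Tool frame: the origin (TCP) lies midway between the tips of the shut fingers; the grasp point (between the pads) lies 19 mm behind it (arm.hold_point_z is the z of the grasp point in the tool frame, in m); z points along the fingers, y is the line along which they close (so a half turn about z gives the same grasp; the last joint's range is limited). The gripper opens to 92 mm and grips with 3 to 60 N. Pads are 19 mm wide; open, the fingers measure 130 mm over their backs; the gripper's body (75 mm by 190 mm) begins 47 mm behind the grasp point.
Start: joints at [1.066, 0.434, 0.025, 1.573, -0.012, 1.134, -0.075], TCP at [0.244, -0.575, 0.227] pointing down, gripper open.
Joint ranges: [-2.62, 2.62], [-0.44, 2.09], [-1.27, 1.32], [0.08, 2.57], [-1.32, 4.46], [0.12, 2], [-2.74, 2.74]. Speed limits (rad/s): [2.22, 2.22, 3.01, 3.01, 3.14, 3.14, 3.14].

## Interface

Orientations are given as a rotation vector (axis times angle).
In Python, from cell import arm, get_image, camera_params, job gives the robot as it stands.
- The arm moves only by the tool send_rows, never from a script. Its argument "deltas" is a list of rows, each a list of 3 entries, a list of its own where there are three numbers: the shift along the world's x, y, z in m, then the turn, a rotation vector about the world's x, y, z in rad, then the finger opening in m, from 0 to 0.0918. In form: [[[tx, ty, tz], [ax, ay, az], gripper], ...]. A call has exactly 10 rows; each row shifts and turns the commanded pose from where the row before left it; what a row does not reach is not made up. A row lasts 1/10 s, in which the tool goes at most 50 mm and 8.59 degrees, less where a joint would pass 70% of its speed; a pose out of reach is approached as far as the arm can. A call with a gripper value outside its range is refused whole. The fingers move at their own pace and stop on an object; "force" is the grip in N (left out, the last holds). Time passes only in rows, so rows that do not move let the fingers close, or fill a call up. It gives the time, the measured TCP pose, the force and the opening at its end, in the units of the state.
- arm.observe(): the state, without advancing time (a new reading comes with each control period).
- get_image(name): name is "scene" or "side" or "wrist"; returns the picture (480x640x3 uint8, red, green, blue); there is no depth.
- camera_params(name): a dict with "fov_y" (degrees; the focal length in pixels is half the picture's height over the tangent of half this angle, whatever the lens; pixels are square), "cx", "cy" (the principal point, pixels), "rvec" (rotation vector, rad) and "tvec" (3), from world to camera coordinates, as OpenCV has them. Camera axes: x right, y down, z forward; pixel columns grow to the right and rows downward; lengths in m; the calibration is good to about 2 mm. A picture is of the moment at which its call begins: read the wrist's pose just before it. camera_params takes no time and is no camera call; for the wrist camera it gives the pose at the moment of the call.
- job.sign_off(): hands the job in, once; it reports no verdict.
The state is a dict: "clock": time; "joints": joint angles; "dq": joint speeds; "joint_efforts": joint torques, N m; "position": TCP position; "ee_rot": TCP orientation; "force": force on the tool from outside, world axes, zero at the start; "ft_torque": the same for the moment, N m; "width": opening from 0.0 (shut) to 1.0 (fully open).
Only numpy, scipy, OpenCV 4.12 (cv2) and the standard library are available. Lean on these libraries where they do the work, as an engineer would, in place of code of your own. Each camera call takes 0.05 s, during which the arm holds its last target. There are 200 camera calls.

## Task

Take the orange-capped infusion bottle out of the divided tray and stand it centred on the round stage under the inspection lamp: the lamp head hangs too low to load it by its cap, so set it down on the open counter on the way and take it again by its body. Set the light for it by sliding the lamp's shutter by its red fin out of its shut run until it clicks in at the green mark. Keep the bottle upright all the way, and leave the other bottles and everything else on the counter where they are.

Things in the scene. Friction and masses are not known exactly. Their poses are not given: they have to be found in the camera images.
- bottle: Orange-capped closed 250 ml glass infusion bottle with white label, 145 mm tall, about 0.36 kg, round. Origin: centre of its underside, z up. Body 58 mm in diameter up to 92 mm, shoulder tapering to a 26 mm neck at 110 mm, cap 32 mm in diameter from 121 to 145 mm. Starts upright in one of the tray's four cells (varies), its foot 5 mm above the counter
- bottle_grey: Bystander in the tray: same bottle with a grey cap. Origin: centre of its underside
- bottle_white: Bystander in the tray: same bottle with a white cap. Origin: centre of its underside
- bottle_green: Bystander in the tray: same bottle with a green cap. Origin: centre of its underside
- bottle_tray: Fixed blue bottle tray, 164 x 164 mm, 85 mm high, open on top, walls and floor 5 mm, one 5 mm divider each way: 2 x 2 cells 74.5 mm square, centres 40 mm from the tray's middle in its x and y. Only shoulders and caps stand out of it. Origin: centre of its underside on the counter; place and yaw vary. Open counter lies between tray and lamp
- lamp: Fixed white inspection lamp. Origin: on the counter below the stage's middle; local x from the open front to the back, y to the left seen from the front, z up; place and yaw vary. Base 200 x 200 x 12 mm (x -80 to 120). Two 16 mm posts at x 88, y +-62 mm carry the head. Background plate 84 mm high at x 104 to 112, y +-60 mm. Front and both sides are open
- stage (a point): Middle of the top face of the lamp's round black stage, 80 mm in diameter, 20 mm above the counter, marked with a white ring the size of the bottle's foot; axes as the lamp
- shutter (a joint): Opening of the shutter in m, -0.002 to 0.092; it slides straight to the lamp's right (local -y) as it opens. 0 to 0.03: plain shut run (long black mark), about 2 N, stays where it is left; it starts there. Then spring-indexed stops: 0.060 green (half light), 0.090 yellow (full light). About 7 N takes it over the hump before each; let go within 10 mm of a stop it snaps in by itself
- shutter_fin (a point): Grip point of the shutter's upright red fin, 295 mm above the counter (fin top 311 mm). Fin 10 mm thick along the slide (local y), 34 mm wide along local x, free above the two guide rails (top 258 mm, local x -50 to 70, running out to local y -235 mm). With the shutter at 0 the fin's middle is 45 mm clear of the head's right side (head top 286 mm). Axes as the lamp
- stop_green (a point): Where point shutter_fin stands with the shutter in the green stop. The marks are coloured dashes on top of the front guide rail, beside the fin's red pointer: a long black one (shut), then green, then yellow, from the head outwards
- steel_tray: Bystander: loose steel instrument tray, 130 x 220 mm, 22 mm high, behind the open counter. Origin: centre of its underside
- syringe: Bystander: large syringe without needle, 130 mm long, lying in the steel tray. Origin under its middle
- amber_jar: Bystander: amber glass jar, 48 mm in diameter, 75 mm tall, standing between the robot and the open counter. Origin: centre of its underside
- tape_roll: Bystander: flat roll of white tape, 90 mm in diameter, 22 mm high, lying on the counter near the robot. Origin: centre of its underside
- head_front (a point): Middle of the lower front edge of the lamp head, 235 mm above the counter and 50 mm in front of the stage's middle; axes as the lamp. The head hangs over the stage: local x -50 to 99 mm and y -75 to 75 mm from the lamp's origin, height 235 to 286 mm
Mind the look-alikes: they are no part of the job. Several things have the shape of the bottle_tray; the one meant has the colours described above. What is shaped like the bottle but turquoise is not meant.

How it is judged:
By the outcome, as a careful person would: the job done as asked, in the order asked, and still so for the second after the job is handed in, with the robot touching nothing.
It also fails if it takes over 72 s, if anything falls off the work surface, if the arm or the gripper's body presses on something with over 40 N, if the wrist force passes 120 N, or if a joint passes its speed limit or range.

## Working session

There is one attempt and no reset: what is moved stays moved. The work goes in short steps, Python scripts to look and compute and a tool call to move; the robot and the scene stay as the last step left them, time stands still between calls to the robot, and variables do not carry over. Pictures are saved under pics/ and viewed, on a budget of 13 in all, crops included, one or two more only if the job needs it, and the job is handed in when it is done.

Besides the shell and the picture viewer there is one more tool, called as name([rows], argument=value, ...), one row to a line, values as JSON. send_rows: Moves the arm, as the interface text tells. Its arguments: {"type":"object","properties":{"deltas":{"type":"array","items":{"type":"array"}},"force":{"type":"number"}},"required":["deltas"]}

```bash
ls; mkdir -p pics; python3 - <<'E'
from cell import arm,get_image,camera_params
import cv2,numpy as np
print(arm.observe(), arm.hold_point_z)
ims=[]
for n in("scene","side"):
    p=camera_params(n);print(n,p)
    im=get_image(n)[:,:,::-1];cv2.imwrite(f"pics/{n}0.png",im)
E
```

```text
pics
{'clock': 0.0, 'joints': array([ 1.06639441,  0.43521311,  0.02492574,  1.57411725, -0.01160019,
        1.13401225, -0.07507563]), 'dq': array([ 0.00021942, -0.00109566, -0.00194475,  0.00011322,  0.00155717,
       -0.00104636, -0.00094383]), 'joint_efforts': array([ 5.59332912e-04, -6.67847586e+01,  9.85076465e-01, -3.14461648e+01,
       -6.05337764e-02,  4.30018036e-02,  1.34269289e-04]), 'position': array([ 0.24418716, -0.57474771,  0.22594277]), 'ee_rot': array([-3.07689497e+00, -6.26599456e-01,  6.93860780e-04]), 'force': array([ 0.05174919, -0.12274643,  0.20814813]), 'ft_torque': array([-0.07735547, -0.0022233 , -0.01734696]), 'width': 1.0051670268556625} -0.0188
scene {'fov_y': 42.19275188288107, 'cx': 327.28162399247935, 'cy': 238.86868686176007, 'rvec': array([ 2.11345421,  0.96723553, -0.41942255]), 'tvec': array([-0.34002491, -0.09288216,  1.85936552])}
side {'fov_y': 52.16525537290922, 'cx': 319.2946424313051, 'cy': 233.03838072012485, 'rvec': array([ 2.3570134 , -0.36841159,  0.16649118]), 'tvec': array([-0.43910654,  0.27062117,  1.27399914])}
```

View pics/scene0.png

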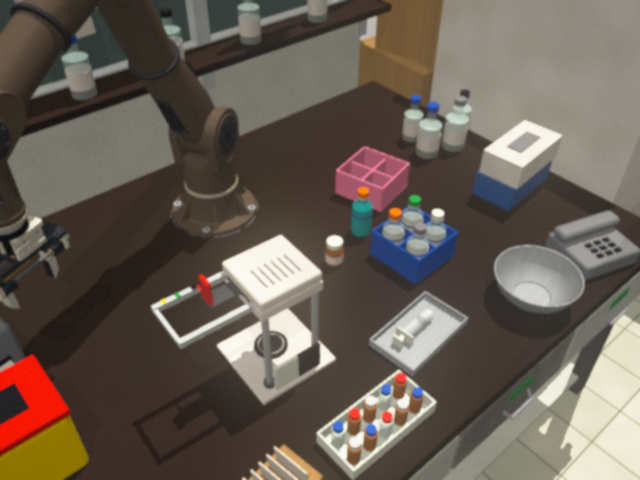

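View pics/side0.png

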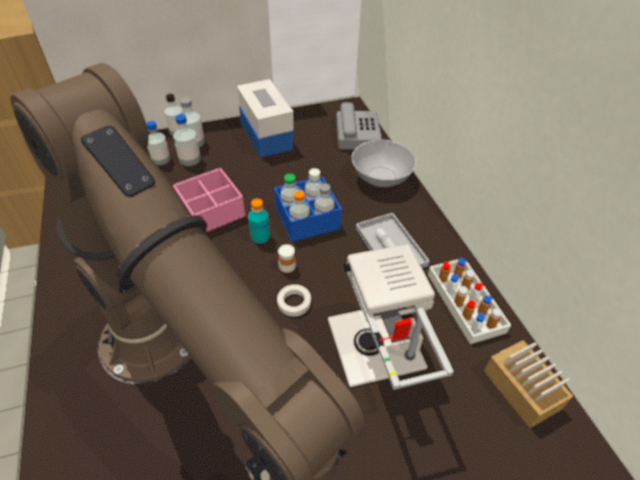

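Scene view: orange cap in blue tray at (396,215), turquoise look-alike at (363,195), lamp stage (270,344), red fin (206,290). Side view: orange cap (299,198), stage (369,341), fin (403,330), tape roll (294,300), and jar (287,258). Next I triangulate these.

```bash
cat > h.py <<'E'
import cv2,numpy as np
from cell import arm,get_image,camera_params
from scipy.spatial.transform import Rotation as R
def cam(n):
    p=camera_params(n);f=240/np.tan(np.radians(p['fov_y']/2))
    return dict(K=np.array([[f,0,p['cx']],[0,f,p['cy']],[0,0,1]]),R=R.from_rotvec(p['rvec']).as_matrix(),t=np.array(p['tvec']))
def ray(c,uv):
    d=c['R'].T@np.linalg.solve(c['K'],[uv[0],uv[1],1.]);return -c['R'].T@c['t'],d
def plane(c,uv,z):
    o,d=ray(c,uv);return o+d*(z-o[2])/d[2]
def tri(c1,a,c2,b):
    o,d=ray(c1,a);p,e=ray(c2,b);s=np.linalg.lstsq(np.c_[d,-e],p-o,rcond=None)[0]
    A,B=o+d*s[0],p+e*s[1];return (A+B)/2,np.linalg.norm(A-B)
def proj(c,P):
    q=c['K']@(c['R']@np.asarray(P)+c['t']);return q[:2]/q[2]
def blobs(im,lo,hi,amin=15):
    m=cv2.inRange(cv2.cvtColor(im,cv2.COLOR_BGR2HSV),lo,hi)
    n,l,s,c=cv2.connectedComponentsWithStats(m)
    return [(c[i].round(1),s[i].tolist()) for i in range(1,n) if s[i][4]>=amin]
E
python3 - <<'E'
from h import *
for n in("scene","side"):
    im=cv2.imread(f"pics/{n}0.png")
    print(n)
    for k,lo,hi in(("orange",(7,180,150),(16,255,255)),("red",(0,190,110),(5,255,255)),("blue",(108,140,60),(122,255,255)),("green",(50,120,80),(75,255,255)),("yel",(22,120,120),(34,255,255))):
        print(k,[(b[0].tolist(),b[1]) for b in blobs(im,lo,hi)])
a=cv2.imread("pics/scene0.png")[225:405,140:345];b=cv2.imread("pics/side0.png")[225:405,310:515]
cv2.imwrite("pics/crop.png",np.hstack([cv2.resize(a,(400,351),interpolation=2),cv2.resize(b,(400,351),interpolation=2)]))
E
```

```text
scene
orange [([362.7, 192.1], [358, 187, 11, 11, 70]), ([394.3, 212.8], [389, 207, 12, 12, 90])]
red [([203.5, 286.0], [197, 275, 13, 25, 159]), ([30.2, 402.1], [0, 354, 70, 101, 3622]), ([400.4, 377.8], [396, 375, 9, 7, 47]), ([354.0, 413.8], [350, 410, 9, 8, 61]), ([386.7, 416.7], [384, 413, 7, 8, 45])]
blue [([73.6, 39.0], [72, 35, 5, 8, 30]), ([415.1, 98.8], [412, 96, 8, 7, 49]), ([432.2, 106.3], [428, 103, 10, 8, 73]), ([426.0, 216.8], [423, 212, 7, 10, 40]), ([411.7, 254.4], [371, 223, 87, 60, 2182]), ([385.6, 389.0], [382, 385, 8, 9, 58]), ([417.5, 391.8], [414, 388, 8, 9, 58]), ([337.6, 426.1], [334, 422, 8, 9, 65]), ([370.6, 429.2], [367, 425, 8, 9, 61])]
green [([414.3, 199.6], [409, 195, 12, 11, 102]), ([516.6, 391.6], [510, 385, 15, 14, 32])]
yel [([162.8, 300.5], [160, 298, 6, 6, 24]), ([45.5, 455.2], [0, 417, 88, 63, 3556])]
side
orange [([298.6, 198.1], [295, 196, 8, 4, 17]), ([256.6, 203.8], [251, 198, 12, 11, 39]), ([445.2, 269.5], [442, 267, 8, 5, 19]), ([469.4, 307.6], [466, 304, 8, 7, 20])]
red [([446.1, 265.3], [443, 262, 7, 8, 38]), ([478.5, 286.0], [476, 284, 7, 6, 31]), ([471.1, 303.9], [468, 301, 7, 7, 37]), ([401.7, 328.8], [391, 317, 20, 23, 282])]
blue [([179.9, 120.0], [176, 115, 9, 9, 26]), ([150.9, 126.3], [146, 122, 10, 8, 37]), ([322.5, 179.4], [321, 177, 4, 6, 17]), ([300.7, 183.8], [296, 180, 11, 10, 45]), ([309.0, 219.6], [274, 186, 67, 55, 1048]), ([287.2, 208.8], [285, 206, 4, 8, 17]), ([461.1, 260.1], [459, 258, 7, 7, 16])]
green [([289.3, 177.9], [284, 173, 12, 11, 98])]
yel [([392.2, 372.7], [389, 371, 7, 4, 19])]
```

View pics/crop.png

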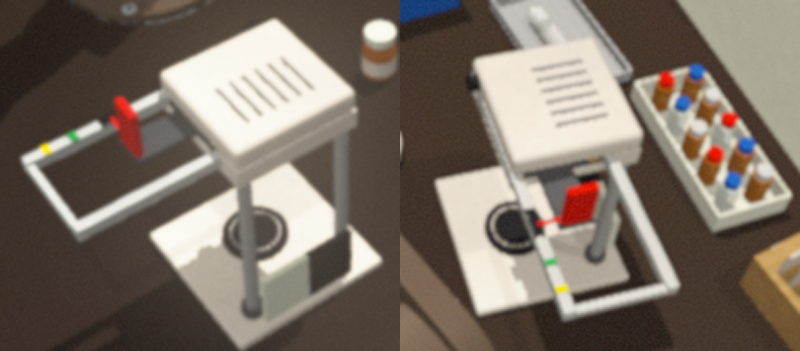

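The crop shows the head top corners, the base corners, the stage ring at about (255,230) on the left and (517,227) on the right, the fin, and the green and yellow rail marks.

```bash
python3 - <<'E'
from h import *
np.set_printoptions(precision=4,suppress=True)
S,D=cam("scene"),cam("side")
s=lambda u,v:(140+u/1.951,225+v/1.951)
d=lambda u,v:(310+(u-400)/1.951,225+v/1.951)
print("cap",tri(S,(395,213.5),D,(298.8,197.5)), plane(S,(395,213.5),.14))
print("turq",tri(S,(362.7,192.1),D,(256.6,203.8)))
print("green",tri(S,(414.3,199.6),D,(289.3,178)))
print("fin",tri(S,(203.5,286),D,(401.7,328.8)))
print("stage",tri(S,s(255,230),D,d(517,227)),plane(S,s(255,230),.02),plane(D,d(517,227),.02))
print("headtop S",*[plane(S,s(*p),.286) for p in((163,77),(277,20),(355,95),(238,148))])
print("headtop D",*[plane(D,d(*p),.286) for p in((474,66),(595,40),(640,143),(520,165))])
print("base S",*[plane(S,s(*p),.012) for p in((150,235),(243,347),(382,260))])
print("base D",*[plane(D,d(*p),.012) for p in((436,180),(478,313),(628,280))])
print("green mark",tri(S,s(73,136),D,d(551,262)),"yel",tri(S,s(46,149),D,d(561,289)))
print("jar",plane(D,(287,250),.075),plane(S,(335,241),.075),"tape",plane(D,(294,299),.02))
print("rail out",tri(S,s(24,160),D,d(566,312)),tri(S,s(80,233),D,d(677,287)))
for c,n in((S,"scene"),(D,"side")):
  m=cv2.inRange(cv2.cvtColor(cv2.imread(f"pics/{n}0.png"),cv2.COLOR_BGR2HSV),(108,140,60),(122,255,255))
  m=cv2.morphologyEx(m,cv2.MORPH_CLOSE,np.ones((9,9)))
  k=max(cv2.findContours(m,0,2)[0],key=cv2.contourArea if n=="side" else cv2.contourArea)
  a=cv2.approxPolyDP(cv2.convexHull(k),4,True)[:,0]
  print(n,[(p.tolist(),plane(c,p,.085)[:2]) for p in a])
print("sidetray",[plane(D,p,.03)[:2] for p in((357,234),(391,213),(427,264))],[plane(S,p,.022)[:2] for p in((369,333),(426,291),(468,320),(412,370))])
E
```

```text
cap (array([0.4811, 0.2626, 0.1353]), np.float64(0.004665700117515826)) [0.4834 0.2613 0.14  ]
turq (array([0.3554, 0.268 , 0.1347]), np.float64(0.00279799723970328))
green (array([0.4759, 0.3442, 0.1418]), np.float64(0.0024938942699594038))
fin (array([ 0.5204, -0.331 ,  0.2877]), np.float64(0.000602902969326002))
stage (array([ 0.5346, -0.1932,  0.0187]), np.float64(0.0022852325155521915)) [ 0.535  -0.1925  0.02  ] [ 0.534  -0.1952  0.02  ]
headtop S [ 0.4931 -0.2658  0.286 ] [ 0.4979 -0.1194  0.286 ] [ 0.6423 -0.1311  0.286 ] [ 0.6244 -0.2669  0.286 ]
headtop D [ 0.4831 -0.128   0.286 ] [ 0.6327 -0.1328  0.286 ] [ 0.6145 -0.2825  0.286 ] [ 0.4815 -0.2701  0.286 ]
base S [ 0.4543 -0.2888  0.012 ] [ 0.6519 -0.2986  0.012 ] [ 0.6624 -0.1026  0.012 ]
base D [ 0.4585 -0.089   0.012 ] [ 0.445  -0.2885  0.012 ] [ 0.6417 -0.3045  0.012 ]
green mark (array([ 0.4776, -0.3686,  0.255 ]), np.float64(0.00010590116826078901)) yel (array([ 0.4753, -0.3984,  0.2545]), np.float64(0.0002424792747133477))
jar [0.4042 0.1212 0.075 ] [0.4092 0.119  0.075 ] tape [ 0.3859 -0.0095  0.02  ]
rail out (array([ 0.4711, -0.4211,  0.2512]), np.float64(0.0012186238256272639)) (array([ 0.5873, -0.4283,  0.2495]), np.float64(0.001233542493564395))
scene [([457, 232], array([0.6007, 0.3845])), ([452, 255], array([0.6514, 0.304 ])), ([416, 282], array([0.658 , 0.1612])), ([371, 253], array([0.5118, 0.1507])), ([372, 230], array([0.4481, 0.2165])), ([383, 223], array([0.4464, 0.2598])), ([447, 225], array([0.5642, 0.3865]))]
side [([274, 188], array([0.4331, 0.3789])), ([331, 192], array([0.6   , 0.3073])), ([340, 206], array([0.6053, 0.2381])), ([340, 227], array([0.5748, 0.1533])), ([291, 240], array([0.4232, 0.146 ])), ([276, 208], array([0.4159, 0.2876]))]
sidetray [array([0.6349, 0.1596]), array([0.7721, 0.2136]), array([ 0.7854, -0.013 ])] [array([0.6635, 0.0016]), array([0.6582, 0.2087]), array([0.7903, 0.2133]), array([0.8036, 0.0001])]
```

send_rows([
  [[0.0136,0.0415,0.0094],[0,0,0.062],0.06],
  [[0.0136,0.0415,0.0094],[0,0,0.062],0.06],
  [[0.0136,0.0415,0.0094],[0,0,0.062],0.06],
  [[0.0136,0.0415,0.0094],[0,0,0.062],0.06],
  [[0.0136,0.0415,0.0094],[0,0,0.062],0.06],
  [[0.0136,0.0415,0.0094],[0,0,0.062],0.06],
  [[0.0136,0.0415,0.0094],[0,0,0.062],0.06],
  [[0.0136,0.0415,0.0094],[0,0,0.062],0.06],
  [[0.0136,0.0415,0.0094],[0,0,0.062],0.06],
  [[0.0136,0.0415,0.0094],[0,0,0.062],0.06],
])

```text
clock: 1.1
position: [0.3804, -0.1584, 0.321]
ee_rot: [2.739, 1.539, -0.0]
force: [0.8, -0.7, 1.1]
width: 0.654
```

send_rows([
  [[0.0102,0.038,-0.006],[0,0,0.062],0.06],
  [[0.0102,0.038,-0.006],[0,0,0.062],0.06],
  [[0.0102,0.038,-0.006],[0,0,0.062],0.06],
  [[0.0102,0.038,-0.006],[0,0,0.062],0.06],
  [[0.0102,0.038,-0.006],[0,0,0.062],0.06],
  [[0.0102,0.038,-0.006],[0,0,0.062],0.06],
  [[0.0102,0.038,-0.006],[0,0,0.062],0.06],
  [[0.0102,0.038,-0.006],[0,0,0.062],0.06],
  [[0.0102,0.038,-0.006],[0,0,0.062],0.06],
  [[0.0102,0.038,-0.006],[0,0,0.062],0.06],
])

```text
clock: 2.1
position: [0.4825, 0.2211, 0.2602]
ee_rot: [2.139, 2.301, -0.001]
force: [1.4, -1.3, 0.9]
width: 0.653
```

```bash
python3 - <<'E'
from h import *
np.set_printoptions(precision=4,suppress=True)
o=arm.observe();print(o['clock'],o['joints'],o['position'],R.from_rotvec(o['ee_rot']).as_matrix(),o['width'],[a for a in dir(arm) if a[0]!='_'])
W=cam("wrist");im=get_image("wrist")[:,:,::-1];cv2.imwrite("pics/w1.png",im)
print(-W['R'].T@W['t'],W['R'])
for k,lo,hi in(("or",(7,180,120),(16,255,255)),("green",(50,120,60),(75,255,255))):
    print(k,[(b[0],b[1],plane(W,b[0],.15)) for b in blobs(im,lo,hi,60)])
E
```

```text
2.1 [ 0.0112  0.3413 -0.7092  1.7096  0.2381  1.1794 -0.6881] [0.4825 0.2211 0.2602] [[-0.073   0.9973 -0.0003]
 [ 0.9973  0.073  -0.0004]
 [-0.0004 -0.0004 -1.    ]] 0.6525921704416228 ['PlanningError', 'hold_point_z', 'observe']
[0.4776 0.2951 0.4185] [[ 0.9974  0.0725  0.0003]
 [ 0.0697 -0.96    0.2711]
 [ 0.02   -0.2703 -0.9626]]
or [(array([161.8, 153.1]), [147, 135, 23, 40, 277], array([0.3732, 0.2695, 0.15  ]))]
green [(array([322.3,  66.8]), [296, 39, 46, 42, 651], array([0.4789, 0.3322, 0.15  ]))]
```

View pics/w1.png

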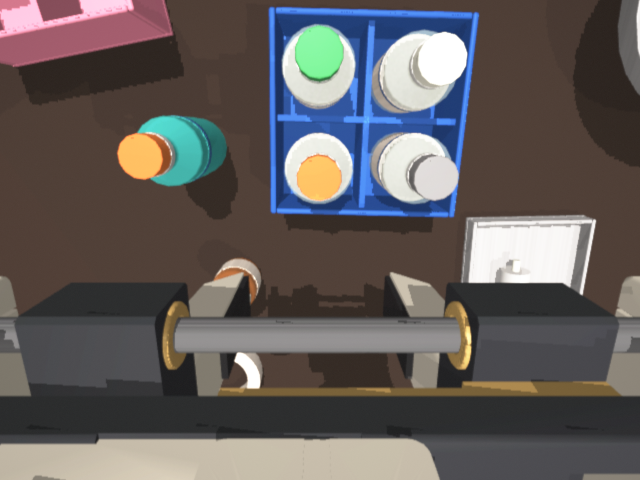

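Wrist view: cap-top discs at orange (319,177), green (319,52), white (441,60), grey (434,177); tray edges are square to the image.

```bash
python3 - <<'E'
from h import *
np.set_printoptions(precision=4,suppress=True)
W=cam("wrist")
for p in((319,177),(319,52),(441,60),(434,177)):print(plane(W,p,.15))
print([plane(W,p,.085) for p in((272,10),(476,14),(453,214),(273,213))])
im=cv2.imread("pics/w1.png")
print([(b[0],b[1],plane(W,b[0],.15)) for b in blobs(im,(8,200,200),(25,255,255),200)])
E
```

```text
[0.4814 0.2682 0.15  ]
[0.4748 0.3479 0.15  ]
[0.5536 0.3496 0.15  ]
[0.5613 0.2748 0.15  ]
[array([0.4354, 0.3861, 0.085 ]), array([0.5938, 0.3963, 0.085 ]), array([0.604 , 0.2374, 0.085 ]), array([0.4445, 0.2252, 0.085 ])]
[]
```

send_rows([
  [[-0.001,0.023,0],[0,0,0],0.06],
  [[0,0.023,0],[0,0,0],0.06],
  [[0,0,-0.02],[0,0,0],0.06],
  [[0,0,-0.02],[0,0,0],0.06],
  [[0,0,-0.02],[0,0,0],0.06],
  [[0,0,-0.02],[0,0,0],0.06],
  [[0,0,-0.02],[0,0,0],0.06],
  [[0,0,-0.02],[0,0,0],0.06],
  [[0,0,-0.02],[0,0,0],0.06],
  [[0,0,0],[0,0,0],0.06],
])

```text
clock: 3.15
position: [0.4799, 0.2643, 0.1182]
ee_rot: [-2.14, -2.298, 0.008]
force: [-0.5, 0.0, 0.5]
width: 0.657
```

```bash
python3 - <<'E'
from h import *
np.set_printoptions(precision=4,suppress=True)
o=arm.observe();print(o['clock'],o['joints'],o['position'],o['force'])
im=get_image("wrist")[:,:,::-1];cv2.imwrite("pics/w2.png",im)
W=cam("wrist");print(proj(W,o['position']+[0,0,.031]))
E
```

```text
3.15 [-0.1331  0.5177 -0.6494  1.8455  0.3868  0.9129 -0.891 ] [0.4799 0.2643 0.1182] [-0.4868  0.0026  0.514 ]
[312.8136 332.6906]
```

View pics/w2.png

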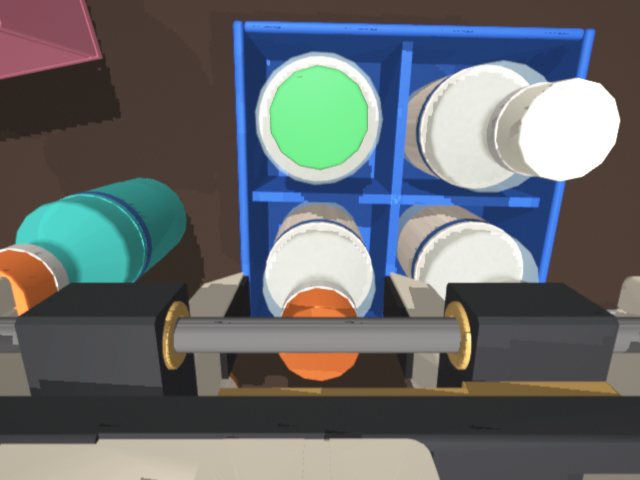

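The cap sits between the fingers (centre 319,335; expected 313,333). Close and lift.

send_rows([
  [[0,0,0],[0,0,0],0.02],
  [[0,0,0],[0,0,0],0.02],
  [[0,0,0],[0,0,0],0.02],
  [[0,0,0],[0,0,0],0.02],
  [[0,0,0],[0,0,0],0.02],
  [[0,0,0],[0,0,0],0.02],
  [[0,0,0.005],[0,0,0],0.02],
  [[0,0,0.01],[0,0,0],0.02],
  [[0,0,0.015],[0,0,0],0.02],
  [[0,0,0.015],[0,0,0],0.02],
], force=30)

```text
clock: 4.2
position: [0.4813, 0.2658, 0.167]
ee_rot: [-2.141, -2.299, 0.0]
force: [-0.1, -0.8, -3.7]
width: 0.339
```

```bash
python3 - <<'E'
from h import *
o=arm.observe();print(o['position'],o['force'],o['ee_rot'],o['width'],o['joints'])
E
```

```text
[0.48130497 0.26576946 0.16699216] [-0.1351356  -0.80413328 -3.71031044] [-2.14104853e+00 -2.29878479e+00  1.19881188e-04] 0.3392722175585872 [-0.10793467  0.4627146  -0.67859686  1.79215364  0.33795784  1.00578661
 -0.8479753 ]
```

```bash
cat > kin.py <<'E'
import numpy as np
from itertools import product
from scipy.optimize import least_squares
from scipy.spatial.transform import Rotation as R
D=[([1.06639,.43521,.02493,1.57412,-.0116,1.13401,-.07508],[.24419,-.57475,.22594],[-3.07689497,-.626599456,.00069386]),
([.0112,.3413,-.7092,1.7096,.2381,1.1794,-.6881],[.4825,.2211,.2602],[2.139,2.301,-.001]),
([-.1331,.5177,-.6494,1.8455,.3868,.9129,-.891],[.4799,.2643,.1182],[-2.14,-2.298,.008]),
([-.10793,.46271,-.6786,1.79215,.33796,1.00579,-.84798],[.4813,.26577,.16699],[-2.14105,-2.29878,.00012])]
def fk(q,p,s,full=False):
    yaw,d1,a,b,c,e1,w1,y7=p;z=lambda t:R.from_euler('z',t);y=lambda t:R.from_euler('y',t)
    r=z(yaw);x=np.zeros(3);P=[]
    x=x+[0,0,d1];P.append(x)
    r=r*z(s[0]*q[0])*y(q[1])*z(s[1]*q[2]);x=x+r.apply([e1,0,a]);P.append(x)
    r=r*y(q[3]);x=x+r.apply([-e1,0,0]);r=r*z(s[2]*q[4]);x=x+r.apply([0,0,b]);P.append(x)
    r=r*y(q[5]);x=x+r.apply([w1,0,0]);r=r*z(s[3]*q[6]+y7);P.append(x+r.apply([0,0,c-.25]));x=x+r.apply([0,0,c]);P.append(x)
    return (x,r,P) if full else (x,r)
def res(p,s):
    o=[]
    for q,t,v in D:
        x,r=fk(q,p,s);o+=[*(x-t),*(.2*(r*R.from_rotvec(v).inv()).as_rotvec())]
    return np.array(o)
if __name__=="__main__":
    out=[]
    for s in product((1,-1),repeat=4):
        for yw in(-2.2,0,2.2):
            for y7 in(0,1.57,3.14,-1.57):
                f=least_squares(res,[yw,.36,.42,.4,.3,0,0,y7],args=(s,),max_nfev=60);out.append((f.cost,s,f.x))
    out.sort(key=lambda t:t[0])
    for c,s,x in out[:4]:print(c,s,x.round(4))
    np.save("kin.npy",np.r_[out[0][2],out[0][1]])
    print(res(out[0][2],out[0][1]).reshape(4,6).round(4))
E
python3 kin.py
```

```text
1.655673143495589e-05 (-1, -1, -1, -1) [-8.3700e-02 -1.0206e+00  6.1600e-01  4.7310e-01 -9.1280e-01 -5.0700e-02
 -1.4000e-03  1.4871e+00]
1.6556731434956865e-05 (-1, -1, -1, -1) [-8.3700e-02 -1.0206e+00  6.1600e-01  4.7310e-01 -9.1280e-01 -5.0700e-02
 -1.4000e-03  1.4871e+00]
1.655673143495698e-05 (-1, -1, -1, -1) [-8.3700e-02 -1.0206e+00  6.1600e-01  4.7310e-01 -9.1280e-01 -5.0700e-02
 -1.4000e-03  1.4871e+00]
1.6556731434958478e-05 (-1, -1, -1, -1) [-8.3700e-02 -1.0206e+00  6.1600e-01  4.7310e-01 -9.1280e-01 -5.0700e-02
 -1.4000e-03  1.4871e+00]
[[ 0.0007  0.0015 -0.0006  0.     -0.      0.    ]
 [ 0.0034  0.0027 -0.0009  0.     -0.      0.    ]
 [ 0.0005 -0.001   0.0012  0.0001 -0.     -0.    ]
 [-0.0015 -0.0023  0.0003  0.     -0.      0.    ]]
```

send_rows([
  [[0,0,0.015],[0,0,0],0.02],
  [[0,0,0.02],[0,0,0],0.02],
  [[0,0,0.02],[0,0,0],0.02],
  [[0,0,0.02],[0,0,0],0.02],
  [[0.002,-0.02,0.005],[0,0,0],0.02],
  [[0.004,-0.03,0],[0,0,0],0.02],
  [[0.004,-0.03,0],[0,0,0],0.02],
  [[0.004,-0.03,0],[0,0,0],0.02],
  [[0.004,-0.03,0],[0,0,0],0.02],
  [[0.004,-0.025,0],[0,0,0],0.02],
])

```text
clock: 5.2
position: [0.5034, 0.099, 0.2468]
ee_rot: [2.142, 2.297, 0.0]
force: [-0.4, 0.1, -3.6]
width: 0.339
```

send_rows([
  [[0.0066,-0.029,-0.005],[0,0,0],0.02],
  [[0.0066,-0.03,-0.01],[0,0,0],0.02],
  [[0.0066,-0.03,-0.02],[0,0,0],0.02],
  [[0.0066,-0.02,-0.025],[0,0,0],0.02],
  [[0,0,-0.025],[0,0,0],0.02],
  [[0,0,-0.02],[0,0,0],0.02],
  [[0,0,-0.015],[0,0,0],0.02],
  [[0,0,-0.008],[0,0,0],0.02],
  [[0,0,-0.002],[0,0,0],0.02],
  [[0,0,0],[0,0,0],0.02],
])

```text
clock: 6.2
position: [0.5303, -0.008, 0.1167]
ee_rot: [2.14, 2.298, 0.001]
force: [0.8, 0.5, -3.3]
width: 0.34
```

```bash
python3 - <<'E'
from h import *
o=arm.observe();print(o['position'].tolist(),o['force'],o['ee_rot'].tolist(),o['width'],o['joints'].tolist())
E
```

```text
[0.5303069293145471, -0.008033758477369805, 0.11673008238778142] [ 0.78186827  0.46659818 -3.3378241 ] [2.1404659731400453, 2.2983987896502525, 0.001183243033353823] 0.34038044310362847 [0.34723606630785286, 0.47483518485870696, -0.5839198236903171, 1.8978733233925846, 0.33750758867950065, 0.8661848134315359, -0.33617268798597866]
```

send_rows([
  [[0,0,-0.001],[0,0,0],0.02],
  [[0,0,-0.001],[0,0,0],0.02],
  [[0,0,-0.001],[0,0,0],0.02],
  [[0,0,-0.0005],[0,0,0],0.02],
  [[0,0,0],[0,0,0],0.02],
  [[0,0,0],[0,0,0],0.02],
  [[0,0,0],[0,0,0],0.02],
  [[0,0,0],[0,0,0],0.02],
  [[0,0,0],[0,0,0],0.02],
  [[0,0,0],[0,0,0],0.02],
])

```text
clock: 7.2
position: [0.5319, -0.0078, 0.1161]
ee_rot: [2.138, 2.296, 0.005]
force: [-7.7, -0.9, 28.6]
width: 0.345
```

send_rows([
  [[0,0,0.001],[0,0,0],0.02],
  [[0,0,0.001],[0,0,0],0.02],
  [[0,0,0],[0,0,0],0.06],
  [[0,0,0],[0,0,0],0.06],
  [[0,0,0],[0,0,0],0.06],
  [[0,0,0],[0,0,0],0.06],
  [[0,0,0.015],[0,0,0],0.06],
  [[0,0,0.02],[0,0,0],0.06],
  [[0,0,0.025],[0,0,0],0.06],
  [[0,0,0.025],[0,0,0],0.06],
])

```text
clock: 8.2
position: [0.5295, -0.0082, 0.1998]
ee_rot: [-2.14, -2.298, 0.001]
force: [0.4, 0.5, 0.3]
width: 0.657
```

send_rows([
  [[0,0,0.03],[0,0,0],0.06],
  [[-0.02,0,0.03],[0,0,0],0.06],
  [[-0.02,0,0.02],[0,-0.05,0],0.06],
  [[-0.02,0,0.02],[0,-0.05,0],0.06],
  [[-0.02,0,0],[0,-0.05,0],0.06],
  [[-0.02,0,0],[0,-0.05,0],0.06],
  [[-0.02,0,0],[0,-0.05,0],0.06],
  [[-0.02,0,0],[0,-0.05,0],0.06],
  [[0,0,0],[0,0,0],0.06],
  [[0,0,0],[0,0,0],0.06],
])

```text
clock: 9.2
position: [0.3896, -0.0084, 0.2996]
ee_rot: [1.981, 2.126, 0.299]
force: [0.5, -0.0, 0.6]
width: 0.657
```

```bash
python3 - <<'E'
from h import *
o=arm.observe();print(o['position'].tolist(),o['force'],o['ee_rot'].tolist(),o['width'],o['joints'].tolist())
import kin
r=lambda a:list(map(float,a))
kin.D+=[([0.34723606630785286,0.47483518485870696,-0.5839198236903171,1.8978733233925846,0.33750758867950065,0.8661848134315359,-0.33617268798597866],[0.5303069293145471,-0.008033758477369805,0.11673008238778142],[2.1404659731400453,2.2983987896502525,0.001183243033353823]),(r(o['joints']),r(o['position']),r(o['ee_rot']))]
np.set_printoptions(precision=4,suppress=True)
f=kin.least_squares(kin.res,[-.08,.36,.42,.4,.4,0,0,1.487],args=((-1,)*4,))
print(f.cost,f.x);print(kin.res(f.x,(-1,)*4).reshape(-1,6))
E
```

```text
[0.3896386065720782, -0.008400615097554834, 0.29964859593850707] [ 0.46369342 -0.04167067  0.63945209] [1.980731759561789, 2.1257810137214457, 0.2987732584799713] 0.6566218184724287 [0.613151619513391, -0.2028516174911047, -0.6058634763826619, 2.141599710412523, -0.14863384420165385, 0.8700591548971374, 0.1490340474072241]
0.00021692109027868982 [-0.0927  0.2422  0.5655  0.429   0.3407 -0.0168 -0.0122  1.4788]
[[-0.0074  0.006  -0.0019  0.     -0.     -0.0001]
 [ 0.0059  0.0021 -0.0005  0.     -0.     -0.0001]
 [ 0.0017  0.0005  0.0052  0.0001 -0.     -0.0002]
 [ 0.0034  0.0004  0.0033  0.     -0.     -0.0001]
 [ 0.      0.0018  0.0045 -0.      0.     -0.0001]
 [ 0.0025  0.0086 -0.0107 -0.0054  0.0003 -0.001 ]]
```

```bash
cat > fit.py <<'E'
import numpy as np,kin
from itertools import product
from scipy.optimize import least_squares
from scipy.spatial.transform import Rotation as R
D=kin.D+[([0.34723606630785286,0.47483518485870696,-0.5839198236903171,1.8978733233925846,0.33750758867950065,0.8661848134315359,-0.33617268798597866],[0.5303069293145471,-0.008033758477369805,0.11673008238778142],[2.1404659731400453,2.2983987896502525,0.001183243033353823]),
([0.613151619513391,-0.2028516174911047,-0.6058634763826619,2.141599710412523,-0.14863384420165385,0.8700591548971374,0.1490340474072241],[0.3896386065720782,-0.008400615097554834,0.29964859593850707],[1.980731759561789,2.1257810137214457,0.2987732584799713])]
def ori(p,s,q):
    q=np.asarray(q)*s
    return R.from_euler('z',p[0])*R.from_euler('ZYZYZYZ',q) *R.from_euler('z',p[1]) if 0 else R.from_euler('z',p[0]+q[0])*R.from_euler('y',q[1])*R.from_euler('z',q[2])*R.from_euler('y',q[3])*R.from_euler('z',q[4])*R.from_euler('y',q[5])*R.from_euler('z',q[6]+p[1])
out=[]
for s in product((1,-1),repeat=7):
  for a in(-2,0,2):
    for b in(-1.5,0,1.5,3):
      f=least_squares(lambda p:np.concatenate([(ori(p,s,q)*R.from_rotvec(v).inv()).as_rotvec() for q,t,v in D]),[a,b],max_nfev=30);out.append((f.cost,s,f.x))
out.sort(key=lambda t:t[0])
for o in out[:12]:print(o)
E
python3 fit.py
```

```text
(np.float64(9.636750033510552e-08), (-1, 1, -1, 1, -1, 1, -1), array([3.77984386e-07, 1.57078814e+00]))
(np.float64(9.636750033518049e-08), (-1, 1, -1, 1, -1, 1, -1), array([3.78237014e-07, 1.57078814e+00]))
(np.float64(9.63675003351853e-08), (-1, -1, -1, -1, -1, -1, -1), array([-3.14159228, -1.57080451]))
(np.float64(9.63675003351871e-08), (-1, -1, -1, -1, -1, -1, -1), array([3.14159303, 4.7123808 ]))
(np.float64(9.636750033519282e-08), (-1, 1, -1, 1, -1, 1, -1), array([3.77534182e-07, 1.57078814e+00]))
(np.float64(9.636750033520823e-08), (-1, 1, -1, 1, -1, 1, -1), array([3.78017684e-07, 1.57078814e+00]))
(np.float64(9.636750033521936e-08), (-1, -1, -1, -1, -1, -1, -1), array([-3.14159228, -1.57080451]))
(np.float64(9.636750033526539e-08), (-1, 1, -1, 1, -1, 1, -1), array([3.78816422e-07, 1.57078814e+00]))
(np.float64(9.636750033526941e-08), (-1, 1, -1, 1, -1, 1, -1), array([3.78044757e-07, 1.57078814e+00]))
(np.float64(9.636750033528749e-08), (-1, 1, -1, 1, -1, 1, -1), array([3.78057202e-07, 1.57078814e+00]))
(np.float64(9.636750033532567e-08), (-1, -1, -1, -1, -1, -1, -1), array([ 3.14159303, -1.57080451]))
(np.float64(9.636750033536732e-08), (-1, 1, -1, 1, -1, 1, -1), array([3.79504375e-07, 1.57078815e+00]))
```

```bash
cat > fk.py <<'E'
import numpy as np
from scipy.optimize import lsq_linear
from scipy.spatial.transform import Rotation as R
S=np.array((-1,1,-1,1,-1,1,-1))
def frames(q):
    q=np.asarray(q)*S;r=R.identity();o=[]
    for i,a in enumerate('zyzyzyz'):
        r=r*R.from_euler(a,q[i]+(np.pi/2 if i==6 else 0));o.append(r.as_matrix())
    return o
# params: z0 ; after J2 : y2 ; after J3: x3,y3,z3(upper) ; after J4: x4 ; after J5: y5,z5(forearm); after J6: x6,y6 ; after J7: z7
def rows(q):
    F=frames(q);E=np.eye(3)
    return np.c_[E[:,2],F[2][:,0],F[2][:,1],F[2][:,2],F[3][:,0],F[4][:,1],F[4][:,2],F[5][:,0],F[6][:,2]]
prior=np.array([.36,0,0,.42,0,0,.4,0,.35]);w=np.array([.02,.05,.05,.02,.05,.05,.02,.05,.02])
def fit(D):
    A=np.vstack([rows(q) for q,*_ in D]);b=np.concatenate([t for _,t,*_ in D])
    A2=np.vstack([A,np.diag(w)]);b2=np.r_[b,w*prior];x=np.linalg.lstsq(A2,b2,rcond=None)[0]
    return x,(A@x-b).reshape(-1,3)
E
python3 - <<'E'
import re,numpy as np
np.set_printoptions(precision=4,suppress=True)
src=open('fit.py').read().split('def ori')[0];exec(src)
import fk,pickle
for sc in(1,.2,.05):
    fk.w=fk.w*0+.02*sc
    x,r=fk.fit(D);print(x);print(np.abs(r).max())
print(r);pickle.dump(D,open('D.pkl','wb'))
E
```

```text
[ 0.3433 -0.0253 -0.0407  0.6206  0.0616 -0.0067  0.4398 -0.0062  0.4462]
0.008410767216493698
[ 0.3474 -0.0266 -0.0405  0.6239  0.0639 -0.0068  0.44   -0.0072  0.4517]
0.008189622471967306
[ 0.3475 -0.0267 -0.0405  0.624   0.064  -0.0068  0.44   -0.0073  0.4519]
0.00819014709420296
[[ 0.0027  0.008   0.0024]
 [ 0.0082  0.0035 -0.0042]
 [ 0.0005 -0.0011  0.0007]
 [ 0.0036  0.0011 -0.0017]
 [-0.0047 -0.0012  0.0031]
 [ 0.     -0.0005 -0.0003]]
```

```bash
python3 - <<'E'
s=open('fk.py').read()
a=s.index('def rows');b=s.index('def fit')
s=s[:a]+'''def rows(q):
    F=frames(q);E=np.eye(3)
    return np.c_[E[:,2],F[2][:,0],F[2][:,1],F[2][:,2],F[3][:,0],F[4][:,1],F[4][:,2],F[5][:,0],F[6][:,2],F[0][:,0],F[0][:,1],F[5][:,1],E[:,0],E[:,1]]
prior=np.array([.36,0,0,.42,0,0,.4,0,.35,0,0,0,0,0]);w=np.full(14,.003)
'''+s[b:]
open('fk.py','w').write(s)
import fk,pickle,numpy as np
np.set_printoptions(precision=4,suppress=True)
D=pickle.load(open('D.pkl','rb'))
for k in(.03,.01,.003,.001):
    fk.w[:]=k;fk.w[12:]=k*(100 if 1 else 1)
    x,r=fk.fit(D);print(k,x,np.abs(r).max())
E
```

```text
0.03 [ 0.2692  0.0022 -0.0159  0.5538 -0.0021 -0.0001  0.4272  0.0018  0.3654
  0.0007 -0.0371 -0.0001 -0.      0.    ] 0.0002617681444915011
0.01 [ 0.2715  0.0005 -0.0164  0.5569 -0.0004 -0.0002  0.4277  0.0004  0.3694
  0.0001 -0.0366 -0.0002 -0.      0.    ] 3.853602564646286e-05
0.003 [ 0.2719  0.0002 -0.0165  0.5573 -0.0002 -0.0002  0.4277  0.0003  0.37
  0.0001 -0.0365 -0.0002 -0.      0.    ] 2.983185096927521e-05
0.001 [ 0.2719  0.0002 -0.0165  0.5573 -0.0002 -0.0001  0.4277  0.0003  0.37
  0.0001 -0.0366 -0.0001 -0.      0.0001] 2.635796959554737e-05
```

```bash
cat > ik.py <<'E'
import numpy as np,fk,pickle
from scipy.optimize import least_squares
from scipy.spatial.transform import Rotation as R
D=pickle.load(open('D.pkl','rb'));fk.w[:]=.003;fk.w[12:]=.3;X,_=fk.fit(D)
lo=np.array([-2.62,-.44,-1.27,.08,-1.32,.12,-2.74])+.05;hi=np.array([2.62,2.09,1.32,2.57,4.46,2,2.74])-.05
def pose(q):return fk.rows(q)@X,R.from_matrix(fk.frames(q)[6])
def pts(q):
    B=fk.rows(q)*X;e=B[:,[0,9,10,2,3]].sum(1);return e,B[:,[0,9,10,2,3,6]].sum(1)
def tool(phi,th,sgn):  # heading phi, th below horizontal
    z=np.array([np.cos(phi)*np.cos(th),np.sin(phi)*np.cos(th),-np.sin(th)]);y=sgn*np.array([np.sin(phi),-np.cos(phi),0])
    return R.from_matrix(np.c_[np.cross(y,z),y,z])
def ik(p,r,q0,reg=.003):
    f=least_squares(lambda q:np.r_[(pose(q)[0]-p)*5,(pose(q)[1]*r.inv()).as_rotvec(),reg*(q-q0)],np.clip(q0,lo,hi),bounds=(lo,hi))
    x,rr=pose(f.x);return f.x,np.linalg.norm(x-p),(rr*r.inv()).magnitude()
E
python3 - <<'E'
from ik import *
np.set_printoptions(precision=2,suppress=True)
qn=np.array(D[-1][0]);rng=np.random.default_rng(0);d=np.radians
for n,b in(("ctr",(.53,-.008,.048)),("stage",(.535,-.193,.07))):
  for phi in(15,30,45,60,-45):
    for th in(30,):
      for sg in(1,-1):
        r=tool(d(phi),d(th),sg);p=np.array(b)+r.as_matrix()[:,2]*.011
        best=None
        for k in range(12):
            q,e,a=ik(p,r,qn if k==0 else rng.uniform(lo,hi))
            if e<.002 and a<.02:
                q,e,a=ik(p,r,.6*q+.4*np.clip(qn,lo,hi)) if 0 else (q,e,a)
                c=np.abs(q-qn).max()
                if best is None or c<best[0]:best=(c,q,*pts(q))
        print(n,phi,th,sg,best and (best[1],best[2],best[3]))
E
```

```text
ctr 15 30 1 None
ctr 15 30 -1 None
ctr 30 30 1 (array([ 1.15,  1.13, -1.01,  2.51,  3.32,  0.65,  2.69]), array([ 0.17, -0.48,  0.5 ]), array([ 0.26, -0.16,  0.23]))
ctr 30 30 -1 (array([ 1.26,  1.31, -1.22,  2.5 ,  2.94,  0.62,  0.  ]), array([ 0.12, -0.53,  0.4 ]), array([ 0.26, -0.16,  0.23]))
ctr 45 30 1 (array([ 1.28,  1.17, -1.08,  2.32,  3.76,  0.17,  2.45]), array([ 0.11, -0.51,  0.48]), array([ 0.31, -0.23,  0.23]))
ctr 45 30 -1 (array([ 1.35,  1.29, -1.22,  2.33,  2.64,  0.17,  0.46]), array([ 0.08, -0.54,  0.41]), array([ 0.31, -0.22,  0.23]))
ctr 60 30 1 (array([ 0.95,  0.91, -0.57,  2.15, -1.27,  0.64,  1.25]), array([ 0.22, -0.39,  0.61]), array([ 0.37, -0.28,  0.23]))
ctr 60 30 -1 (array([ 0.95,  0.91, -0.57,  2.15, -1.27,  0.64, -1.89]), array([ 0.22, -0.39,  0.61]), array([ 0.37, -0.28,  0.23]))
ctr -45 30 1 (array([-0.31,  0.89, -0.56,  2.37,  1.66,  1.47,  1.58]), array([0.43, 0.08, 0.62]), array([0.31, 0.21, 0.23]))
ctr -45 30 -1 (array([-0.43,  0.85, -0.4 ,  2.38,  1.65,  1.35, -1.59]), array([0.4 , 0.13, 0.64]), array([0.31, 0.21, 0.23]))
stage 15 30 1 (array([ 
[... 607 characters left out ...]
.65]), array([ 0.32, -0.41,  0.25]))
stage 45 30 -1 (array([ 1.03,  0.82, -0.29,  2.05, -1.27,  0.89, -1.97]), array([ 0.17, -0.38,  0.65]), array([ 0.32, -0.41,  0.25]))
stage 60 30 1 (array([ 0.69,  0.86,  0.15,  1.87, -1.18,  1.29,  1.19]), array([ 0.29, -0.31,  0.64]), array([ 0.38, -0.46,  0.25]))
stage 60 30 -1 (array([ 0.96,  0.87, -0.24,  1.85, -0.98,  1.07, -2.12]), array([ 0.2 , -0.38,  0.63]), array([ 0.38, -0.46,  0.25]))
stage -45 30 1 (array([ 0.43,  0.98, -0.9 ,  2.5 ,  2.07,  1.71,  1.86]), array([ 0.41, -0.24,  0.57]), array([0.31, 0.03, 0.25]))
stage -45 30 -1 (array([ 0.33,  0.91, -0.76,  2.5 ,  2.07,  1.6 , -1.36]), array([ 0.41, -0.19,  0.61]), array([0.31, 0.03, 0.25]))
```

```bash
cat > plan.py <<'E'
from ik import *
d=np.radians
def sim(q,p0,r0,p1,r1,n,reg=.003):
    rv=(r1*r0.inv()).as_rotvec()
    for i in range(1,n+1):
        q,e,a=ik(p0+(p1-p0)*i/n,R.from_rotvec(rv*i/n)*r0,q,reg)
        if i%4==0 or i==n or e>.002:print(i,q,'err',round(e,4),round(a,3),'wrist',pts(q)[1])
    return q,rv
E
python3 - <<'E'
from plan import *
np.set_printoptions(precision=3,suppress=True)
q=np.array(D[-1][0]);p0,r0=pose(q)
for phi in(-45,-55):
    r1=tool(d(phi),d(33),1);z=r1.as_matrix()[:,2]
    g=np.array([.53,-.008,.048])+.011*z;pre=g-.12*z
    print(phi,"pre",pre,"grasp",g,"z",z)
    qq,rv=sim(q,p0,r0,pre+[0,0,.0],r1,16);print("rv",rv,np.linalg.norm(rv))
    qq,_=sim(qq,pre,r1,g,r1,4)
    s=g+[0,0,.06]
    qq,_=sim(qq,g,r1,s,r1,2);t=s+[.005,-.185,0]
    qq,_=sim(qq,s,r1,t,r1,6)
    qq,_=sim(qq,t,r1,t-[0,0,.038],r1,2)
E
```

```text
-45 pre [0.465 0.057 0.107] grasp [ 0.537 -0.015  0.042] z [ 0.593 -0.593 -0.545]
4 [ 0.749 -0.266 -0.783  2.384 -0.324  0.416 -0.284] err 0.0 0.0 wrist [0.216 0.016 0.568]
7 [ 1.184 -0.373 -1.22   2.52  -1.236  0.17   0.13 ] err 0.0062 0.022 wrist [0.184 0.056 0.504]
8 [ 1.177 -0.384 -1.22   2.52  -1.215  0.17  -0.038] err 0.0205 0.079 wrist [0.183 0.06  0.504]
9 [ 1.171 -0.39  -1.22   2.52  -1.191  0.17  -0.204] err 0.0342 0.139 wrist [0.182 0.062 0.504]
10 [ 1.167 -0.39  -1.22   2.52  -1.164  0.17  -0.37 ] err 0.0474 0.202 wrist [0.182 0.062 0.504]
11 [ 1.163 -0.39  -1.22   2.52  -1.123  0.17  -0.553] err 0.0605 0.264 wrist [0.181 0.063 0.504]
12 [ 1.156 -0.39  -1.22   2.52  -1.064  0.17  -0.755] err 0.0737 0.324 wrist [0.181 0.065 0.504]
13 [ 1.146 -0.39  -1.22   2.52  -0.984  0.17  -0.984] err 0.087 0.381 wrist [0.18  0.066 0.504]
14 [ 1.132 -0.39  -1.22   2.52  -0.872  0.17  -1.249] err 0.1005 0.434 wrist [0.179 0.069 0.504]
15 [ 1.108 -0.39  -1.22   2.52  -0.705  0.17  -1.58 ] err 0.1147 0.479 wrist [0.178 0.073 0.504]
16 [ 1.001 -0.226 -1.22   2.497  0.278  0.17  -2.69 ] err 
[... 3046 characters left out ...]
032 wrist [0.369 0.216 0.305]
2 [-1.362  1.158  1.27   2.336 -0.516  0.17  -2.547] err 0.0046 0.074 wrist [0.385 0.194 0.307]
3 [-1.295  1.147  1.27   2.326 -0.543  0.17  -2.479] err 0.0069 0.113 wrist [0.4   0.17  0.311]
4 [-1.224  1.133  1.27   2.313 -0.59   0.17  -2.384] err 0.009 0.151 wrist [0.416 0.143 0.315]
5 [-1.147  1.114  1.27   2.298 -0.685  0.17  -2.235] err 0.0108 0.185 wrist [0.431 0.113 0.321]
6 [-1.037  1.072  1.27   2.306 -1.27   0.17  -1.556] err 0.0155 0.204 wrist [0.436 0.062 0.333]
1 [-1.071  1.168  1.27   2.307 -1.27   0.17  -1.642] err 0.0111 0.196 wrist [0.436 0.08  0.306]
2 [-1.088  1.239  1.259  2.302 -1.27   0.17  -1.708] err 0.0132 0.201 wrist [0.437 0.091 0.283]
```

```bash
python3 - <<'E'
from plan import *
np.set_printoptions(precision=3,suppress=True)
q0=np.array(D[-1][0]);qs=np.array([-.31,.89,-.56,2.37,1.66,1.47,1.58])
for phi in(-45,-60):
  r1=tool(d(phi),d(33),1);z=r1.as_matrix()[:,2];g=np.array([.53,-.008,.048])+.011*z;pre=g-.12*z
  print(phi,g,pre)
  qh,e,a=ik(pre+[0,0,.13],r1,qs);print("hi",qh,e,a,*pts(qh))
  n=20;q=q0.copy();p,r=pose(q0)
  for i in range(1,n+1):
    t,tr=pose(q0+(qh-q0)*i/n);q,e,a=ik(t,tr,q)
    if phi==-45 or i%5==0:print(i,"d",t-p,(tr*r.inv()).as_rotvec(),"p",t,"q",q,pts(q)[1]);
    p,r=t,tr
  qq,_=sim(q,pre+[0,0,.13],r1,pre,r1,4)
  qq,_=sim(qq,pre,r1,g,r1,4)
  s=g+[0,0,.06]
  qq,_=sim(qq,g,r1,s,r1,2);t=s+[.005,-.185,0]
  qq,_=sim(qq,s,r1,t,r1,6)
  qq,_=sim(qq,t,r1,t-[0,0,.038],r1,2)
E
```

```text
-45 [ 0.537 -0.015  0.042] [0.465 0.057 0.107]
hi [-0.301  0.394 -0.835  2.291  1.183  1.464  2.038] 1.2323384923874817e-06 1.1924989551263193e-05 [0.229 0.021 0.782] [0.246 0.276 0.439]
1 d [-0.015  0.003 -0.017] [-0.07   0.066  0.174] p [ 0.375 -0.006  0.283] q [ 0.58  -0.174 -0.627  2.149 -0.085  0.9    0.248] [0.288 0.003 0.643]
2 d [-0.014  0.    -0.015] [-0.067  0.065  0.176] p [ 0.361 -0.005  0.269] q [ 0.548 -0.144 -0.65   2.155 -0.02   0.929  0.345] [0.296 0.014 0.632]
3 d [-0.012 -0.002 -0.013] [-0.065  0.065  0.178] p [ 0.349 -0.007  0.256] q [ 0.516 -0.114 -0.674  2.162  0.046  0.958  0.441] [0.302 0.027 0.621]
4 d [-0.011 -0.003 -0.011] [-0.063  0.065  0.179] p [ 0.338 -0.01   0.245] q [ 0.484 -0.083 -0.699  2.169  0.114  0.987  0.535] [0.308 0.04  0.611]
5 d [-0.009 -0.005 -0.009] [-0.062  0.065  0.18 ] p [ 0.33  -0.015  0.237] q [ 0.453 -0.052 -0.725  2.176  0.183  1.017  0.628] [0.312 0.053 0.6  ]
6 d [-0.006 -0.005 -0.007] [-0.061  0.065  0.18 ] p [ 0.324 -0.02   0.23 ] q [ 0.421 -0.02  -0.752  2.182  0.253  1.047  0.719] [0.316 0.067 0.589]
7 d [-0.004 -0.006 -0.005
[... 3187 characters left out ...]
.236 0.502]
20 d [0.015 0.023 0.001] [-0.081  0.052  0.136] p [0.484 0.071 0.237] q [-0.205  0.6   -0.967  2.055  1.115  1.748  1.959] [0.329 0.34  0.439]
4 [-0.295  0.839 -0.864  2.126  1.227  1.689  1.696] err 0.0 0.0 wrist [0.329 0.34  0.309]
4 [-0.151  0.934 -0.754  2.174  1.459  1.595  1.684] err 0.0 0.0 wrist [0.379 0.252 0.243]
2 [-0.116  0.812 -0.806  2.171  1.389  1.597  1.794] err 0.0 0.0 wrist [0.379 0.252 0.303]
4 [ 0.107  0.754 -0.75   2.297  1.577  1.475  1.831] err 0.0 0.0 wrist [0.382 0.129 0.303]
6 [ 0.228  0.73  -0.708  2.331  1.694  1.408  1.865] err 0.0 0.0 wrist [0.384 0.068 0.303]
2 [ 0.205  0.824 -0.678  2.335  1.75   1.443  1.781] err 0.0 0.0 wrist [0.384 0.068 0.265]
```

```bash
python3 - <<'E'
from plan import *
np.set_printoptions(precision=4,suppress=True)
q0=np.array(D[-1][0]);qs=np.array([-.31,.6,-.8,2.3,1.3,1.5,1.8])
r1=tool(d(-50),d(33),1);z=r1.as_matrix()[:,2];g=np.array([.53,-.008,.048])+.011*z;pre=g-.12*z
print(g,pre,z)
qh,e,a=ik(pre+[0,0,.13],r1,qs);print("hi",qh,e,a)
K=[pose(q0+(qh-q0)*f) for f in(0,1/3,2/3,1)];q=q0
for (p,r),(p2,r2) in zip(K,K[1:]):
    print("per row",(p2-p)/10,(r2*r.inv()).as_rotvec()/10,"to",p2,r2.as_rotvec())
    q,_=sim(q,p,r,p2,r2,10)
E
```

```text
[ 0.5359 -0.0151  0.042 ] [0.4712 0.062  0.1074] [ 0.5391 -0.6425 -0.5446]
hi [-0.2802  0.4556 -0.8627  2.214   1.1504  1.5494  2.0183] 4.3466561643402635e-07 4.450341022109865e-06
per row [-0.0066 -0.0011 -0.0071] [-0.0404  0.0441  0.118 ] to [ 0.3233 -0.0196  0.2282] [ 0.4233  3.0651 -0.4156]
4 [ 0.5332 -0.1096 -0.6357  2.1207  0.0082  0.98    0.4542] err 0.0 0.0 wrist [0.3129 0.0089 0.6369]
8 [ 0.442  -0.0209 -0.7148  2.1364  0.1943  1.0638  0.6797] err 0.0 0.0 wrist [0.3304 0.0513 0.6058]
10 [ 0.3875  0.0224 -0.7631  2.162   0.2898  1.0975  0.7698] err 0.0 0.0 wrist [0.3293 0.0784 0.5847]
per row [ 0.0041 -0.0017 -0.0006] [-0.0394  0.0464  0.1145] to [ 0.3644 -0.0367  0.2219] [ 1.3118 -2.4489  0.9124]
4 [ 0.274   0.1527 -0.8362  2.1293  0.4899  1.2363  0.9724] err 0.0 0.0 wrist [0.3515 0.1314 0.5599]
8 [ 0.1782  0.2451 -0.9017  2.1516  0.6654  1.3364  1.2175] err 0.0 0.0 wrist [0.3427 0.1757 0.5279]
10 [ 0.1438  0.2755 -0.9346  2.1825  0.7474  1.366   1.3548] err 0.0 0.0 wrist [0.3285 0.1902 0.5116]
per row [0.0107 0.0099 0.0015] [-0.0529  0.0387  0.1026] to [0.4712 0.062  0.2374] [ 2.2245 -1.0373  1.2078]
4 [-0.0452  0.4154 -0.9696  2.167   0.9147  1.5375  1.5326] err 0.0 0.0 wrist [0.3122 0.2604 0.4758]
8 [-0.1527  0.4994 -1.0013  2.187   1.0853  1.6313  1.8137] err 0.0 0.0 wrist [0.2844 0.2952 0.4473]
10 [-0.1736  0.5201 -1.0206  2.2073  1.177   1.6446  1.9873] err 0.0 0.0 wrist [0.2714 0.2994 0.4385]
```

send_rows([
  [[-0.0066,-0.0011,-0.0071],[-0.0404,0.0441,0.118],0.06],
  [[-0.0066,-0.0011,-0.0071],[-0.0404,0.0441,0.118],0.06],
  [[-0.0066,-0.0011,-0.0071],[-0.0404,0.0441,0.118],0.06],
  [[-0.0066,-0.0011,-0.0071],[-0.0404,0.0441,0.118],0.06],
  [[-0.0066,-0.0011,-0.0071],[-0.0404,0.0441,0.118],0.06],
  [[-0.0066,-0.0011,-0.0071],[-0.0404,0.0441,0.118],0.06],
  [[-0.0066,-0.0011,-0.0071],[-0.0404,0.0441,0.118],0.06],
  [[-0.0066,-0.0011,-0.0071],[-0.0404,0.0441,0.118],0.06],
  [[-0.0066,-0.0011,-0.0071],[-0.0404,0.0441,0.118],0.06],
  [[-0.0066,-0.0011,-0.0071],[-0.0404,0.0441,0.118],0.06],
])

```text
clock: 10.2
position: [0.3252, -0.0187, 0.2279]
ee_rot: [0.416, 3.069, -0.417]
force: [-0.2, 0.3, 0.3]
width: 0.653
```

send_rows([
  [[0.0041,-0.0017,-0.0006],[-0.0394,0.0464,0.1145],0.06],
  [[0.0041,-0.0017,-0.0006],[-0.0394,0.0464,0.1145],0.06],
  [[0.0041,-0.0017,-0.0006],[-0.0394,0.0464,0.1145],0.06],
  [[0.0041,-0.0017,-0.0006],[-0.0394,0.0464,0.1145],0.06],
  [[0.0041,-0.0017,-0.0006],[-0.0394,0.0464,0.1145],0.06],
  [[0.0041,-0.0017,-0.0006],[-0.0394,0.0464,0.1145],0.06],
  [[0.0041,-0.0017,-0.0006],[-0.0394,0.0464,0.1145],0.06],
  [[0.0041,-0.0017,-0.0006],[-0.0394,0.0464,0.1145],0.06],
  [[0.0041,-0.0017,-0.0006],[-0.0394,0.0464,0.1145],0.06],
  [[0.0041,-0.0017,-0.0006],[-0.0394,0.0464,0.1145],0.06],
])

```text
clock: 11.2
position: [0.3664, -0.0348, 0.2215]
ee_rot: [1.318, -2.444, 0.913]
force: [-0.4, 0.3, -0.6]
width: 0.652
```

```bash
python3 - <<'E'
from h import *
from plan import *
np.set_printoptions(precision=4,suppress=True)
o=arm.observe();q=o['joints'];print(o['clock'],q,o['position'],o['ee_rot'],pose(q)[0])
S,V=cam("scene"),cam("side")
for c,n in((S,"scene"),(V,"side")):
    im=get_image(n)[:,:,::-1];cv2.imwrite(f"pics/{n}1.png",im)
    print(n,[(b[0],b[1]) for b in blobs(im,(7,180,130),(16,255,255),12)],proj(c,(.53,-.008,.135)))
r1=tool(d(-50),d(33),1);z=r1.as_matrix()[:,2];g=np.array([.53,-.008,.048])+.011*z;pre=g-.12*z
t=pre+[0,0,.13];p,r=pose(q)
print("per row",(t-p)/10,(r1*r.inv()).as_rotvec()/10)
sim(q,p,r,t,r1,10)
E
```

```text
11.2 [ 0.1431  0.284  -0.9412  2.1776  0.7516  1.373   1.3521] [ 0.3664 -0.0348  0.2215] [ 1.3176 -2.4441  0.9132] [ 0.3665 -0.0346  0.2215]
scene [(array([362.8, 192.2]), [358, 187, 11, 10, 70]), (array([328.9, 271.1]), [323, 266, 13, 12, 129])] [329.58   270.5803]
side [(array([254. , 204.7]), [251, 199, 8, 10, 23]), (array([343.3, 257.3]), [340, 253, 9, 12, 21]), (array([286.3, 261.4]), [279, 259, 15, 5, 39]), (array([444.1, 273.2]), [441, 267, 9, 14, 59]), (array([458.9, 270.3]), [456, 267, 7, 8, 26]), (array([467. , 282.5]), [465, 279, 5, 8, 21]), (array([459.3, 300.3]), [457, 295, 6, 11, 39]), (array([484. , 307.9]), [482, 303, 6, 10, 28]), (array([468.3, 311.2]), [466, 305, 8, 14, 59]), (array([493. , 322.4]), [490, 318, 8, 9, 34])] [345.5268 259.1661]
per row [0.0105 0.0097 0.0016] [-0.0527  0.0384  0.1022]
4 [-0.0437  0.4208 -0.9748  2.1639  0.9176  1.5425  1.5325] err 0.0 0.0 wrist [0.3131 0.2617 0.4755]
8 [-0.1497  0.5027 -1.0064  2.1858  1.087   1.6351  1.8134] err 0.0 0.0 wrist [0.2848 0.2956 0.4473]
10 [-0.1702  0.5226 -1.0259  2.2071  1.178   1.6481  1.9862] err 0.0 0.0 wrist [0.2714 0.2994 0.4385]
```

send_rows([
  [[0.0105,0.0097,0.0016],[-0.0527,0.0384,0.1022],0.09],
  [[0.0105,0.0097,0.0016],[-0.0527,0.0384,0.1022],0.09],
  [[0.0105,0.0097,0.0016],[-0.0527,0.0384,0.1022],0.09],
  [[0.0105,0.0097,0.0016],[-0.0527,0.0384,0.1022],0.09],
  [[0.0105,0.0097,0.0016],[-0.0527,0.0384,0.1022],0.09],
  [[0.0105,0.0097,0.0016],[-0.0527,0.0384,0.1022],0.09],
  [[0.0105,0.0097,0.0016],[-0.0527,0.0384,0.1022],0.09],
  [[0.0105,0.0097,0.0016],[-0.0527,0.0384,0.1022],0.09],
  [[0.0105,0.0097,0.0016],[-0.0527,0.0384,0.1022],0.09],
  [[0.0105,0.0097,0.0016],[-0.0527,0.0384,0.1022],0.09],
])

```text
clock: 12.3
position: [0.4705, 0.0619, 0.2375]
ee_rot: [2.224, -1.043, 1.211]
force: [0.7, 0.1, 0.5]
width: 0.979
```

send_rows([
  [[0,0,-0.02],[0,0,0],0.09],
  [[0,0,-0.02],[0,0,0],0.09],
  [[0,0,-0.02],[0,0,0],0.09],
  [[0,0,-0.02],[0,0,0],0.09],
  [[0,0,-0.01],[0,0,0],0.09],
  [[0,0,-0.01],[0,0,0],0.09],
  [[0,0,0],[0,0,0],0.09],
  [[0,0,0],[0,0,0],0.09],
  [[0,0,0],[0,0,0],0.09],
  [[0,0,0],[0,0,0],0.09],
])

```text
clock: 13.3
position: [0.47, 0.0608, 0.1389]
ee_rot: [2.222, -1.044, 1.213]
force: [-0.5, 0.8, -0.6]
width: 0.981
```

```bash
python3 - <<'E'
from h import *
from plan import *
np.set_printoptions(precision=4,suppress=True)
o=arm.observe();q=o['joints'];print(o['clock'],q,o['position'],o['ee_rot'],o['force'],o['width'])
r=R.from_rotvec(o['ee_rot']);r1=tool(d(-50),d(33),1);z=r1.as_matrix()[:,2];g=np.array([.53,-.008,.048])+.011*z
print("rot fix",(r1*r.inv()).as_rotvec(),"to g",g-o['position'])
W=cam("wrist");im=get_image("wrist")[:,:,::-1];cv2.imwrite("pics/w3.png",im)
print("cap exp",proj(W,(.53,-.008,.145)),"foot",proj(W,(.53,-.008,0)))
a=cv2.resize(im,(400,300));b=cv2.resize(get_image("side")[130:370,180:500,::-1],(400,300));cv2.imwrite("pics/m1.png",np.hstack([a,b]))
E
```

```text
13.3 [-0.271   0.74   -0.9389  2.2799  1.2782  1.6513  1.7211] [0.47   0.0608 0.1389] [ 2.2216 -1.044   1.2132] [-0.4541  0.8179 -0.6183] 0.980993593219451
rot fix [-0.002   0.0058  0.0029] to g [ 0.066  -0.0759 -0.0969]
cap exp [314.7221 157.8863] foot [316.3346 291.4469]
```

View pics/m1.png

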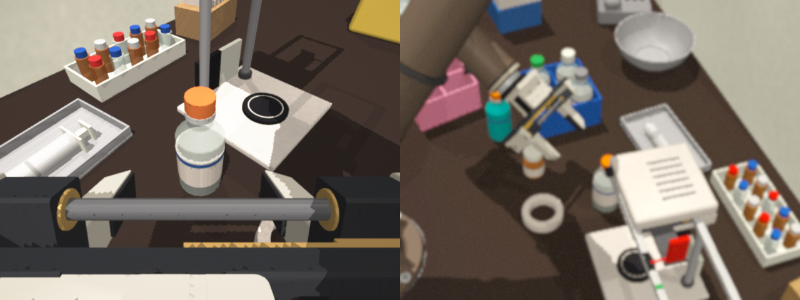

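Bottle at (200,140) lies midway between the open fingers; jar, tape, and tray are undisturbed. Go in.

send_rows([
  [[0,0,-0.016],[-0.002,0.006,0.003],0.09],
  [[0,0,-0.016],[0,0,0],0.09],
  [[0.011,-0.0126,-0.0108],[0,0,0],0.09],
  [[0.011,-0.0126,-0.0108],[0,0,0],0.09],
  [[0.011,-0.0126,-0.0108],[0,0,0],0.09],
  [[0.011,-0.0126,-0.0108],[0,0,0],0.09],
  [[0.011,-0.0126,-0.0108],[0,0,0],0.09],
  [[0.011,-0.0126,-0.0108],[0,0,0],0.09],
  [[0,0,0],[0,0,0],0.09],
  [[0,0,0],[0,0,0],0.09],
])

```text
clock: 14.4
position: [0.5356, -0.0149, 0.0416]
ee_rot: [2.224, -1.037, 1.206]
force: [-0.5, -0.8, 0.5]
width: 0.979
```

```bash
python3 - <<'E'
from h import *
np.set_printoptions(precision=4,suppress=True)
o=arm.observe();print(o['clock'],o['joints'],o['position'],o['ee_rot'],o['force'],o['width'])
W=cam("wrist");im=get_image("wrist")[:,:,::-1];cv2.imwrite("pics/w4.png",im)
print("cap exp",proj(W,(.53,-.008,.145)),"stage",proj(W,(.535,-.193,.02)))
E
```

```text
14.4 [-0.1413  0.9253 -0.7665  2.2969  1.5972  1.5792  1.6709] [ 0.5356 -0.0149  0.0416] [ 2.2244 -1.0366  1.206 ] [-0.5262 -0.8179  0.486 ] 0.9789595033269487
cap exp [320.6149  86.3452] stage [475.8183 150.2204]
```

View pics/w4.png

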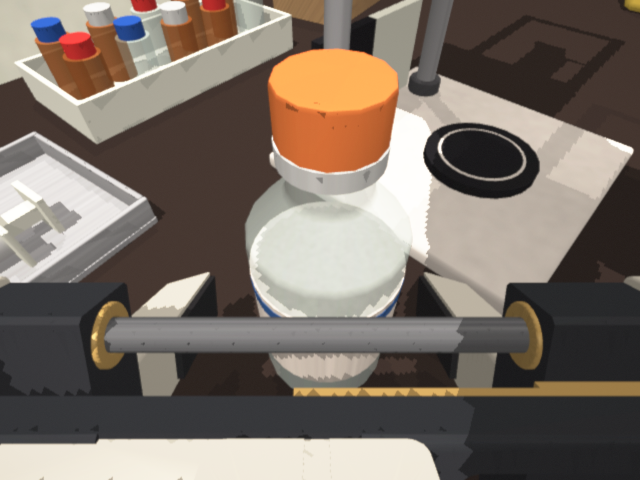

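Wrist view: the bottle stands between the fingers, cap-top centre at (334,83), stage ring centre at (482,155).

```bash
python3 - <<'E'
from h import *
np.set_printoptions(precision=4,suppress=True)
W=cam("wrist");print(plane(W,(334,83),.145),plane(W,(482,155),.02),plane(W,(481.5,159),.02))
im=cv2.imread("pics/w4.png");g=cv2.cvtColor(im,cv2.COLOR_BGR2HSV)
m=cv2.inRange(g,(0,0,0),(180,255,60));n,l,s,c=cv2.connectedComponentsWithStats(m)
i=l[140,440];k=max(cv2.findContours((l==i).astype('u1'),0,2)[0],key=cv2.contourArea);k=k[(k[:,0,0]>420)&(k[:,0,0]<545)]
print(cv2.boundingRect(k))
E
```

```text
[ 0.5288 -0.0109  0.145 ] [ 0.5294 -0.19    0.02  ] [ 0.5278 -0.1854  0.02  ]
(421, 282, 124, 116)
```

send_rows([
  [[-0.0022,-0.0018,0],[0,0,0],0.09],
  [[0,0,0],[0,0,0],0.05],
  [[0,0,0],[0,0,0],0.05],
  [[0,0,0],[0,0,0],0.05],
  [[0,0,0],[0,0,0],0.05],
  [[0,0,0],[0,0,0],0.05],
  [[0,0,0],[0,0,0],0.05],
  [[0,0,0.005],[0,0,0],0.05],
  [[0,0,0.01],[0,0,0],0.05],
  [[0,0,0.01],[0,0,0],0.05],
], force=35)

```text
clock: 15.45
position: [0.5334, -0.0165, 0.067]
ee_rot: [2.226, -1.036, 1.206]
force: [0.1, 0.5, -3.3]
width: 0.619
```

```bash
python3 - <<'E'
from h import *
np.set_printoptions(precision=4,suppress=True)
o=arm.observe();print(o['clock'],o['joints'],o['position'],o['ee_rot'],o['force'],o['ft_torque'],o['width'])
E
```

```text
15.45 [-0.1244  0.8657 -0.7924  2.3048  1.5634  1.5678  1.7155] [ 0.5334 -0.0165  0.067 ] [ 2.2256 -1.0355  1.2056] [ 0.0694  0.4662 -3.2843] [1.3924 1.0823 0.0344] 0.6194479685529685
```

send_rows([
  [[0,0,0.015],[0,0,0],0.05],
  [[0,0,0.015],[0,0,0],0.05],
  [[0,-0.02,0],[0,0,0],0.05],
  [[0,-0.02,0],[0,0,0],0.05],
  [[0,-0.02,0],[0,0,0],0.05],
  [[0,-0.02,0],[0,0,0],0.05],
  [[0,0,0],[0,0,0],0.05],
  [[0,0,0],[0,0,0],0.05],
  [[0,0,0],[0,0,0],0.05],
  [[0,0,0],[0,0,0],0.05],
])

```text
clock: 16.45
position: [0.5339, -0.0956, 0.0966]
ee_rot: [2.226, -1.036, 1.207]
force: [0.1, -0.2, -3.4]
width: 0.617
```

```bash
python3 - <<'E'
from h import *
np.set_printoptions(precision=4,suppress=True)
o=arm.observe();print(o['clock'],o['joints'],o['position'],o['ee_rot'],o['force'],o['width'])
W=cam("wrist");im=get_image("wrist")[:,:,::-1];cv2.imwrite("pics/w5.png",im)
S,V=cam("scene"),cam("side")
i1=get_image("scene")[:,:,::-1];i2=get_image("side")[:,:,::-1];cv2.imwrite("pics/s2.png",i1);cv2.imwrite("pics/d2.png",i2)
for c,n,i in((S,"scene",i1),(V,"side",i2)): print(n,[(b[0],b[1]) for b in blobs(i,(7,180,130),(16,255,255),12)][:3])
cv2.imwrite("pics/m2.png",np.vstack([np.hstack([cv2.resize(im[:,:],(400,300)),cv2.resize(i2[230:380,300:500],(400,300),interpolation=2)]),np.hstack([cv2.resize(i1[230:380,190:390],(400,300),interpolation=2),cv2.resize(im[60:210,380:580],(400,300),interpolation=2)])]))
E
```

```text
16.45 [ 0.0466  0.7611 -0.782   2.3919  1.6612  1.4836  1.7861] [ 0.5339 -0.0956  0.0966] [ 2.2261 -1.0356  1.2073] [ 0.1221 -0.1702 -3.4444] 0.6173659352198337
scene [(array([362.8, 192.3]), [358, 187, 11, 11, 62])]
side [(array([286.4, 261.4]), [279, 259, 15, 5, 38]), (array([458.8, 270.1]), [456, 267, 7, 8, 26]), (array([444.2, 273.5]), [441, 268, 9, 13, 56])]
```

View pics/m2.png

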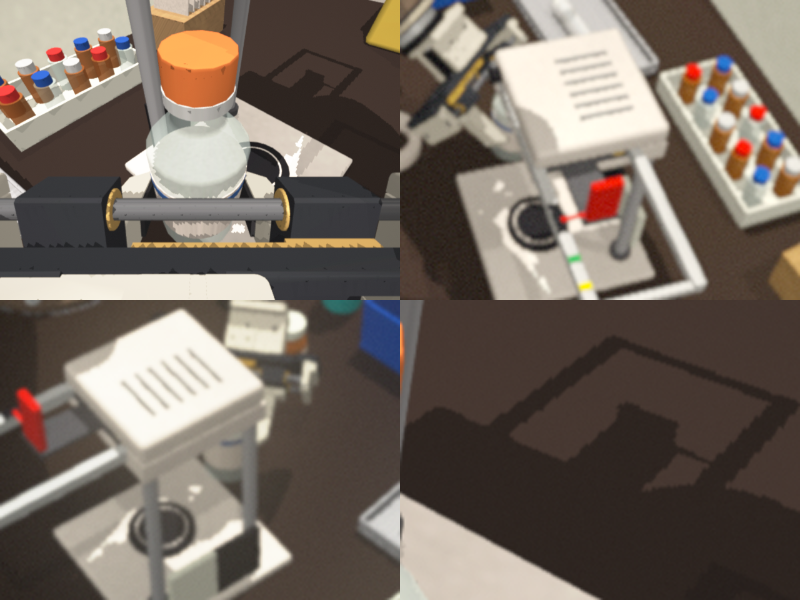

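Scene crop: the stage disc is clearly visible at full-image (271,343); side crop about (368,341). Fit it more precisely.

```bash
python3 - <<'E'
from h import *
np.set_printoptions(precision=4,suppress=True)
for n,f,seed,box in(("scene","s2",(271,343),(245,320,300,370)),("side","d2",(368,341),(345,320,400,365))):
    c=cam(n);im=cv2.imread(f"pics/{f}.png");g=cv2.cvtColor(im,cv2.COLOR_BGR2GRAY)
    x0,y0,x1,y1=box;m=np.zeros_like(g);m[y0:y1,x0:x1]=(g[y0:y1,x0:x1]<95)*255
    m=cv2.morphologyEx(m,cv2.MORPH_CLOSE,np.ones((5,5)))
    for k in sorted(cv2.findContours(m,0,2)[0],key=cv2.contourArea)[-2:]:
        e=cv2.fitEllipse(k) if len(k)>5 else None
        print(n,cv2.boundingRect(k),cv2.contourArea(k),e, e and plane(c,e[0],.017),e and plane(c,e[0],.02))
    # predicted disc extent for centre guess
    for ctr in((.535,-.193),(.531,-.189)):
        P=np.array([proj(c,(ctr[0]+.04*np.cos(t),ctr[1]+.04*np.sin(t),.02)) for t in np.linspace(0,6.28,60)]);print(ctr,P.min(0),P.max(0))
    c4=cv2.resize(im[310:375,x0-5:x1+10],None,fx=6,fy=6,interpolation=cv2.INTER_CUBIC);cv2.imwrite(f"pics/z_{n}.png",c4)
E
python3 -c "
import cv2,numpy as np
a=cv2.imread('pics/z_scene.png');b=cv2.imread('pics/z_side.png');print(a.shape,b.shape)
cv2.imwrite('pics/z.png',np.hstack([a,b])[:, :800])"
```

```text
scene (255, 340, 9, 17) 89.0 ((259.4727783203125, 347.326904296875), (8.999680519104004, 16.850156784057617), 168.303466796875) [ 0.5266 -0.2189  0.017 ] [ 0.5286 -0.2202  0.02  ]
scene (269, 332, 18, 26) 307.5 ((276.6835632324219, 344.5504455566406), (18.74510955810547, 23.490680694580078), 13.019590377807617) [ 0.546  -0.1835  0.017 ] [ 0.548  -0.1849  0.02  ]
(0.535, -0.193) [253.2802 329.8115] [287.7052 356.7119]
(0.531, -0.189) [253.6564 327.997 ] [287.9801 354.7401]
side (392, 324, 8, 18) 87.5 ((396.7127990722656, 332.502197265625), (7.876499652862549, 19.478628158569336), 12.97518253326416) [ 0.6113 -0.1902  0.017 ] [ 0.6102 -0.1918  0.02  ]
side (354, 329, 29, 27) 512.0 ((367.7213439941406, 341.6937255859375), (25.119394302368164, 27.357938766479492), 121.36276245117188) [ 0.5291 -0.1927  0.017 ] [ 0.5282 -0.1943  0.02  ]
(0.535, -0.193) [354.3412 327.1567] [385.6874 354.534 ]
(0.531, -0.189) [352.3247 326.3043] [383.6216 353.6048]
(390, 420, 3) (390, 420, 3)
```

View pics/z.png

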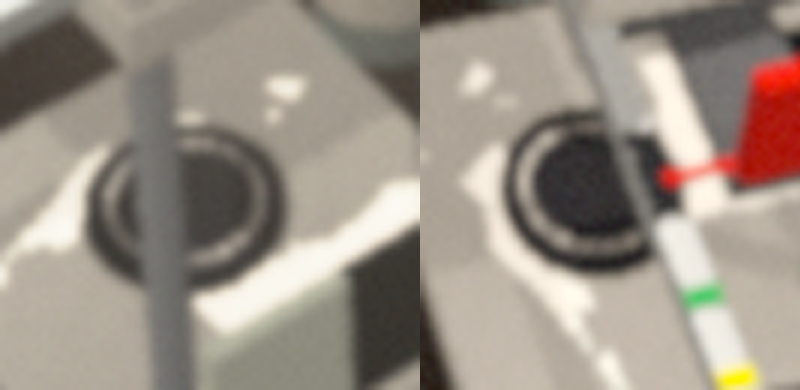

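```bash
python3 - <<'E'
from plan import *
np.set_printoptions(precision=3,suppress=True)
q=np.array([ 0.0466,.7611,-.782,2.3919,1.6612,1.4836,1.7861]);p,r=pose(q)
for yw in(0,.1,.15):
    r1=R.from_rotvec([0,0,yw])*r;b=np.array([.5284-.5339,-.0891+.0956]);c,s=np.cos(yw),np.sin(yw);bb=np.array([[c,-s],[s,c]])@b
    t=np.r_[np.array([.5345,-.1925])-bb,.0746]
    print(yw,t-p);qq,_=sim(q,p,r,t,r1,8);qq,_=sim(qq,t,r1,t-[0,0,.013],r1,2)
    R1=r1.as_matrix();cam=t-[0,0,.013]+R1@np.array([.074,.005,-.158]);print("cam",cam)
E
```

```text
0 [ 0.006 -0.104 -0.022]
4 [ 0.148  0.771 -0.734  2.429  1.79   1.445  1.784] err 0.0 0.0 wrist [0.337 0.09  0.287]
8 [ 0.254  0.784 -0.679  2.448  1.93   1.407  1.793] err 0.0 0.0 wrist [0.34  0.038 0.276]
2 [ 0.246  0.82  -0.668  2.449  1.95   1.428  1.766] err 0.0 0.0 wrist [0.34  0.038 0.263]
cam [ 0.477 -0.132  0.21 ]
0.1 [ 0.007 -0.103 -0.022]
4 [ 0.162  0.768 -0.733  2.461  1.846  1.439  1.783] err 0.0 0.0 wrist [0.325 0.08  0.287]
8 [ 0.293  0.78  -0.671  2.505  2.06   1.397  1.797] err 0.0 0.0 wrist [0.318 0.018 0.276]
2 [ 0.285  0.82  -0.66   2.505  2.08   1.425  1.772] err 0.0 0.0 wrist [0.318 0.018 0.263]
cam [ 0.471 -0.138  0.21 ]
0.15 [ 0.007 -0.103 -0.022]
4 [ 0.17   0.766 -0.732  2.476  1.875  1.436  1.783] err 0.0 0.0 wrist [0.32  0.075 0.287]
8 [ 0.458  0.86  -0.861  2.52   2.111  1.52   1.909] err 0.0 0.0 wrist [0.307 0.007 0.276]
2 [ 0.455  0.906 -0.858  2.52   2.133  1.558  1.896] err 0.0 0.0 wrist [0.307 0.007 0.263]
cam [ 0.468 -0.141  0.21 ]
```

send_rows([
  [[0,0,-0.011],[0,0,0.01],0.05],
  [[0,0,-0.011],[0,0,0.01],0.05],
  [[0.001,-0.017,0],[0,0,0.01],0.05],
  [[0.001,-0.017,0],[0,0,0.01],0.05],
  [[0.001,-0.017,0],[0,0,0.01],0.05],
  [[0.001,-0.017,0],[0,0,0.01],0.05],
  [[0.001,-0.017,0],[0,0,0],0.05],
  [[0.0013,-0.0185,0],[0,0,0],0.05],
  [[0,0,0],[0,0,0],0.05],
  [[0,0,0],[0,0,0],0.05],
])

```text
clock: 17.6
position: [0.5393, -0.2004, 0.0734]
ee_rot: [2.271, -0.976, 1.229]
force: [-0.2, -0.1, -4.1]
width: 0.626
```

```bash
python3 - <<'E'
from h import *
np.set_printoptions(precision=4,suppress=True)
o=arm.observe();print(o['clock'],o['joints'],o['position'],o['ee_rot'],o['force'],o['width'])
W=cam("wrist");im=get_image("wrist")[:,:,::-1];cv2.imwrite("pics/w6.png",im)
S,V=cam("scene"),cam("side")
i1=get_image("scene")[:,:,::-1];i2=get_image("side")[:,:,::-1];cv2.imwrite("pics/s3.png",i1);cv2.imwrite("pics/d3.png",i2)
cv2.imwrite("pics/m3.png",np.vstack([np.hstack([cv2.resize(im,(400,300)),cv2.resize(i2[310:375,330:417],(400,300),interpolation=2)]),np.hstack([cv2.resize(i1[255:375,220:380],(400,300),interpolation=2),cv2.resize(i2[230:380,300:500],(400,300),interpolation=2)])]))
print(proj(S,(.5345,-.1925,.033)),proj(V,(.5345,-.1925,.033)))
E
```

```text
17.6 [ 0.2738  0.7821 -0.6673  2.4846  2.0086  1.3979  1.7905] [ 0.5393 -0.2004  0.0734] [ 2.2713 -0.9758  1.2292] [-0.2232 -0.1346 -4.1031] 0.6257777557064678
[270.3206 339.1373] [370.1925 337.7114]
```

View pics/m3.png

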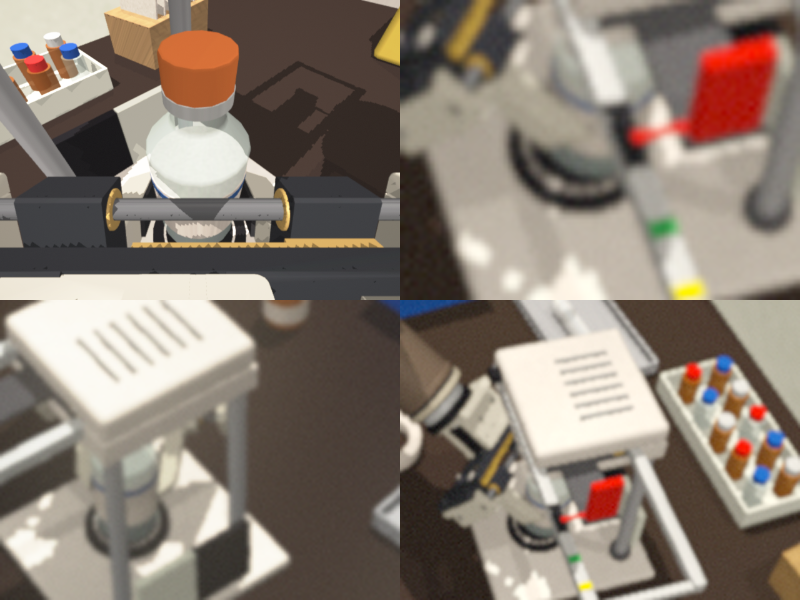

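send_rows([
  [[0.001,0.0015,-0.004],[0,0,0],0.05],
  [[0,0,-0.003],[0,0,0],0.05],
  [[0,0,-0.002],[0,0,0],0.05],
  [[0,0,-0.001],[0,0,0],0.05],
  [[0,0,0],[0,0,0],0.05],
  [[0,0,0],[0,0,0],0.05],
  [[0,0,0],[0,0,0],0.05],
  [[0,0,0],[0,0,0],0.05],
  [[0,0,0],[0,0,0],0.05],
  [[0,0,0],[0,0,0],0.05],
])

```text
clock: 18.75
position: [0.5409, -0.1987, 0.0645]
ee_rot: [2.271, -0.975, 1.232]
force: [0.1, 0.3, -3.3]
width: 0.617
```

```bash
python3 - <<'E'
from h import *
np.set_printoptions(precision=4,suppress=True)
o=arm.observe();print(o['clock'],o['position'],o['force'],o['width'])
i1=get_image("scene")[:,:,::-1];i2=get_image("side")[:,:,::-1];cv2.imwrite("pics/s4.png",i1);cv2.imwrite("pics/d4.png",i2)
f=lambda i,x,y:cv2.resize(i[y:y+72,x:x+72],(400,400),interpolation=cv2.INTER_CUBIC)
a,b=f(i1,235,300),f(i2,335,300)
for n,im,x,y in(("scene",a,235,300),("side",b,335,300)):
    for r,col in((.04,(0,255,255)),(.029,(0,255,0))):
        P=np.array([(proj(cam(n),(.5345+r*np.cos(t),-.1925+r*np.sin(t),.02))-[x-.5,y-.5])*400/72 for t in np.linspace(0,6.28,50)])
        for p in P:cv2.circle(im,tuple(int(v) for v in p),1,col,-1)
cv2.imwrite("pics/m4.png",np.hstack([a,b]))
E
```

```text
18.75 [ 0.5409 -0.1987  0.0645] [ 0.115   0.3012 -3.3489] 0.6170810816354942
```

View pics/m4.png

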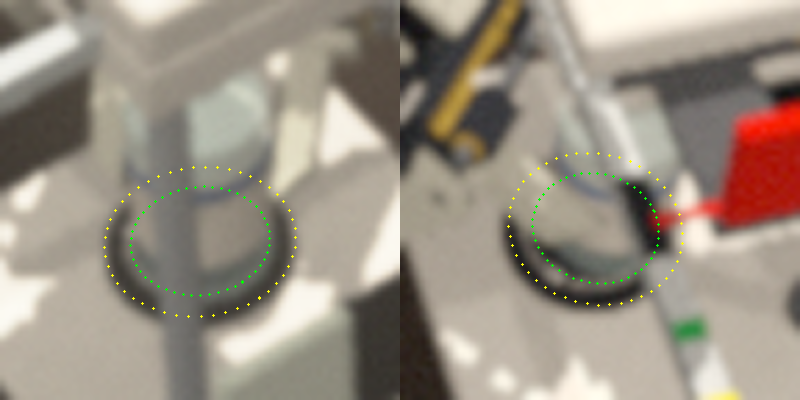

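The bottle foot sits within about 1 mm of the centre of the disc in both views (ring 131–270 in the left crop; the right crop hints at about 1 mm too far in +x). Nudge and set down.

send_rows([
  [[-0.001,0,-0.001],[0,0,0],0.05],
  [[0,0,-0.001],[0,0,0],0.05],
  [[0,0,-0.0005],[0,0,0],0.05],
  [[0,0,-0.0005],[0,0,0],0.05],
  [[0,0,0],[0,0,0],0.05],
  [[0,0,0],[0,0,0],0.05],
  [[0,0,0],[0,0,0],0.05],
  [[0,0,0],[0,0,0],0.05],
  [[0,0,0],[0,0,0],0.05],
  [[0,0,0],[0,0,0],0.05],
])

```text
clock: 19.85
position: [0.5399, -0.1987, 0.0615]
ee_rot: [2.271, -0.975, 1.232]
force: [-0.8, -0.0, -1.9]
width: 0.619
```

send_rows([
  [[0,0,-0.0005],[0,0,0],0.05],
  [[0,0,0],[0,0,0],0.05],
  [[0,0,0],[0,0,0],0.065],
  [[0,0,0],[0,0,0],0.075],
  [[0,0,0],[0,0,0],0.09],
  [[0,0,0],[0,0,0],0.09],
  [[0,0,0],[0,0,0],0.09],
  [[0,0,0],[0,0,0],0.09],
  [[0,0,0],[0,0,0],0.09],
  [[0,0,0],[0,0,0],0.09],
])

```text
clock: 20.85
position: [0.5399, -0.1987, 0.0609]
ee_rot: [2.271, -0.975, 1.231]
force: [0.1, 0.4, -0.5]
width: 0.977
```

```bash
python3 - <<'E'
from h import *
from plan import *
np.set_printoptions(precision=4,suppress=True)
o=arm.observe();q=o['joints'];print(o['clock'],q,o['position'],o['force'],o['width'])
p,r=pose(q);z=r.as_matrix()[:,2];print(z,r.as_rotvec())
cv2.imwrite("pics/w7.png",get_image("wrist")[:,:,::-1])
b=p-.13*z
q1,_=sim(q,p,r,b,r,6)
# retreat then to above fin, tool down, closing axis along lamp y
fin=np.array([.52,-.331]);y=np.array([.065,.998,0])
for sg in(1,-1):
    yy=sg*y;zz=np.array([0,0,-1.]);rt=R.from_matrix(np.c_[np.cross(yy,zz),yy,zz])
    for q0 in(q1,np.array([.8,.3,-.3,1.8,.2,1.0,0])):
        qf,e,a=ik(np.r_[fin,.276],rt,q0,.01);print(sg,qf,e,a,pts(qf))
E
```

```text
20.85 [ 0.262   0.8206 -0.658   2.4841  2.0253  1.4256  1.7635] [ 0.5399 -0.1987  0.0609] [ 0.0951  0.4374 -0.468 ] 0.976916679741159
[ 0.5762 -0.6091 -0.545 ] [ 2.2708 -0.9754  1.2315]
4 [ 0.4091  0.945  -1.22    2.52    1.7276  1.8213  1.8701] err 0.0028 0.025 wrist [0.2865 0.0847 0.3127]
5 [ 0.3566  0.8855 -1.22    2.52    1.6425  1.7841  1.8436] err 0.0041 0.038 wrist [0.279  0.1006 0.3263]
6 [ 0.3051  0.8268 -1.22    2.52    1.5626  1.7475  1.824 ] err 0.0051 0.047 wrist [0.2701 0.1159 0.3394]
1 [ 1.1841  0.6697 -1.22    1.4591  0.6281  1.4459  1.4655] 8.297061988338552e-06 0.00012745065261674253 (array([ 0.096 , -0.3477,  0.6992]), array([ 0.52  , -0.3306,  0.6459]))
1 [ 0.9683  0.4917 -0.7485  1.4769  0.3396  1.3059  1.6957] 1.4929814184787045e-05 0.00022852360984608946 (array([ 0.1147, -0.2526,  0.7579]), array([ 0.5201, -0.3306,  0.6459]))
-1 [0.2949 0.1391 0.1067 2.3459 2.3498 0.17   2.69  ] 0.051900283008908754 0.788615850011848 (array([ 0.057 , -0.0726,  0.8241]), array([ 0.2957, -0.1792,  0.4855]))
-1 [ 0.5385  0.3911 -0.0838  1.5163  0.0337  1.2356 -1.1858] 1.070275890431493e-05 0.00017344345097089766 (array([ 0.1564, -0.1551,  0.7866]), array([ 0.5201, -0.3308,  0.6459]))
```

```bash
python3 - <<'E'
from plan import *
np.set_printoptions(precision=4,suppress=True)
q=np.array([ 0.262,.8206,-.658,2.4841,2.0253,1.4256,1.7635]);p,r=pose(q);z=r.as_matrix()[:,2]
b=p-.06*z;print("b",b-p);q1,_=sim(q,p,r,b,r,4)
c=b+[-.01,.10,.09];q2,_=sim(q1,b,r,c,r,6)
y=np.array([.065,.998,0]);zz=np.array([0,0,-1.]);rt=R.from_matrix(np.c_[np.cross(y,zz),y,zz])
m=np.array([.40,-.12,.38]);f=np.array([.515,-.331,.40])
qm,e,a=ik(m,rt,np.array([.6,.1,-.75,1.9,.4,1.3,1.7]),.01);print("qm",qm,e,a)
K=[pose(q2+(qm-q2)*s) for s in np.linspace(0,1,11)]
for t,_ in K:print(t)
n=int(np.ceil((K[0][1].inv()*K[-1][1]).magnitude()/.14));print("min rows",n)
qq=q2
for (p0,r0),(p1,r1) in((K[0],K[5]),(K[5],K[10]),(K[10],(f,rt))):
    print("tot",p1-p0,"rot",(r1*r0.inv()).as_rotvec(),"to",p1);qq,_=sim(qq,p0,r0,p1,r1,8)
E
```

```text
b [-0.0346  0.0365  0.0327]
4 [ 0.476   1.0194 -1.22    2.52    1.8406  1.8665  1.914 ] err 0.0006 0.005 wrist [0.2937 0.0643 0.2956]
4 [ 0.3017  0.781  -1.22    2.4671  1.5921  1.718   1.8986] err 0.0 0.0 wrist [0.2849 0.1299 0.3549]
6 [ 0.2319  0.6803 -1.22    2.4187  1.4862  1.668   1.9397] err 0.0 0.0 wrist [0.2816 0.1632 0.3849]
qm [ 0.7681  0.0315 -0.61    1.7303  0.0184  1.3855  1.6607] 3.411043961199643e-06 4.8177189419024556e-05
[ 0.4953 -0.0619  0.1835]
[ 0.4662 -0.1147  0.1961]
[ 0.431  -0.153   0.2086]
[ 0.3949 -0.1758  0.2204]
[ 0.3632 -0.1843  0.2315]
[ 0.3403 -0.1809  0.2429]
[ 0.3291 -0.1694  0.2565]
[ 0.331  -0.1539  0.2744]
[ 0.3453 -0.1385  0.2994]
[ 0.3696 -0.1265  0.3339]
[ 0.4  -0.12  0.38]
min rows 18
tot [-0.155  -0.1191  0.0594] rot [ 0.3038 -0.1186 -1.2434] to [ 0.3403 -0.1809  0.2429]
4 [ 0.3638  0.5784 -1.212   2.23    1.1012  1.6754  1.7546] err 0.0 0.0 wrist [0.3536 0.1588 0.4458]
8 [ 0.665   0.4642 -1.1727  2.0651  0.8112  1.6435  1.6997] err 0.0 0.0 wrist [0.426  0.0525 0.5166]
tot [0.0597 0.0609 0.1371] rot [ 0.4874 -0.5981 -1.016 ] to [ 0.4  -0.12  0.38]
4 [ 0.9442  0.3011 -1.1912  1.8167  0.5112  1.5439  1.6455] err 0.0 0.0 wrist [ 0.4511 -0.0388  0.6546]
8 [ 1.2605  0.1014 -1.1546  1.7067  0.0943  1.3946  1.597 ] err 0.0 0.0 wrist [ 0.4001 -0.1197  0.7498]
tot [ 0.115 -0.211  0.02 ] rot [ 0. -0. -0.] to [ 0.515 -0.331  0.4  ]
4 [ 1.1614  0.3133 -1.0704  1.5084  0.275   1.4824  1.5931] err 0.0 0.0 wrist [ 0.4576 -0.2252  0.7599]
8 [ 1.0691  0.4935 -0.9864  1.2474  0.4064  1.6029  1.6621] err 0.0 0.0 wrist [ 0.5151 -0.3307  0.7699]
```

```bash
python3 - <<'E'
from plan import *
np.set_printoptions(precision=4,suppress=True)
q=np.array([ 0.262,.8206,-.658,2.4841,2.0253,1.4256,1.7635]);p,r=pose(q);z=r.as_matrix()[:,2]
b=p-.055*z;print("b",b-p);q1,_=sim(q,p,r,b,r,4)
c=b+[-.035,.12,.12];q2,_=sim(q1,b,r,c,r,6)
y=np.array([.065,.998,0]);zz=np.array([0,0,-1.]);rt=R.from_matrix(np.c_[np.cross(y,zz),y,zz])
m=np.array([.40,-.12,.38]);f=np.array([.515,-.331,.40])
qm,e,a=ik(m,rt,np.array([.6,.1,-.75,1.9,.4,1.3,1.7]),.01)
p5,r5=pose(q2+(qm-q2)*.5);print(p5);p5=np.array([.335,-.10,.27]);qq=q2
for (p0,r0),(p1,r1) in(((c,r),(p5,r5)),((p5,r5),(m,rt)),((m,rt),(f,rt))):
    print("per row",(p1-p0)/10,"rot",(r1*r0.inv()).as_rotvec()/10,"to",p1);qq,_=sim(qq,p0,r0,p1,r1,10)
    M=pose(qq)[1].as_matrix();print("toolz",M[:,2],"tooly",M[:,1])
E
```

```text
b [-0.0317  0.0335  0.03  ]
4 [ 0.4889  1.0335 -1.22    2.52    1.863   1.8747  1.9237] err 0.0001 0.001 wrist [0.2948 0.0604 0.2923]
4 [ 0.2668  0.7024 -1.22    2.4734  1.5209  1.6698  1.8979] err 0.0 0.0 wrist [0.2711 0.1401 0.3722]
6 [ 0.1829  0.5636 -1.22    2.4161  1.3787  1.6078  1.9642] err 0.0 0.0 wrist [0.2595 0.1801 0.4121]
[ 0.339  -0.1554  0.2528]
per row [-0.0138 -0.0055  0.0059] rot [ 0.0356 -0.0131 -0.1232] to [ 0.335 -0.1    0.27 ]
4 [ 0.226   0.5009 -1.195   2.2311  1.0544  1.6514  1.8026] err 0.0 0.0 wrist [0.3181 0.2056 0.4637]
8 [ 0.383   0.4158 -1.1552  2.0805  0.7882  1.6516  1.6985] err 0.0 0.0 wrist [0.3829 0.1674 0.5238]
10 [ 0.496   0.3629 -1.1293  2.0241  0.662   1.6388  1.6697] err 0.0 0.0 wrist [0.4077 0.1251 0.5542]
toolz [-0.1975 -0.6081 -0.7689] tooly [-0.8596  0.4844 -0.1623]
per row [ 0.0065 -0.002   0.011 ] rot [ 0.0481 -0.0544 -0.102 ] to [ 0.4  -0.12  0.38]
4 [ 0.7513  0.2333 -1.0792  1.8526  0.4709  1.5399  1.6744] err 0.0 0.0 wrist [0.4393 0.0246 0.6502]
8 [ 0.9772  0.1207 -0.9951  1.7411  0.2076  1.4392  1.6523] err 0.0 0.0 wrist [ 0.4232 -0.0764  0.7239]
10 [ 1.0764  0.0652 -0.939   1.7143  0.0535  1.389   1.6344] err 0.0 0.0 wrist [ 0.4001 -0.1197  0.7498]
toolz [-0. -0. -1.] tooly [ 0.065   0.9979 -0.    ]
per row [ 0.0115 -0.0211  0.002 ] rot [0. 0. 0.] to [ 0.515 -0.331  0.4  ]
4 [ 1.0517  0.2226 -0.8922  1.56    0.1741  1.4424  1.655 ] err 0.0 0.0 wrist [ 0.4461 -0.2041  0.7579]
8 [ 1.012   0.3709 -0.8396  1.3677  0.2735  1.5217  1.6995] err 0.0 0.0 wrist [ 0.4921 -0.2885  0.7659]
10 [ 0.9867  0.4443 -0.8128  1.2547  0.3174  1.5707  1.7306] err 0.0 0.0 wrist [ 0.5151 -0.3307  0.7699]
toolz [ 0. -0. -1.] tooly [ 0.065   0.9979 -0.    ]
```

send_rows([
  [[-0.008,0.0084,0.0075],[0,0,0],0.09],
  [[-0.008,0.0084,0.0075],[0,0,0],0.09],
  [[-0.008,0.0084,0.0075],[0,0,0],0.09],
  [[-0.008,0.0084,0.0075],[0,0,0],0.09],
  [[-0.005,0.02,0.018],[0,0,0],0.09],
  [[-0.006,0.02,0.02],[0,0,0],0.09],
  [[-0.006,0.02,0.02],[0,0,0],0.09],
  [[-0.006,0.02,0.02],[0,0,0],0.09],
  [[-0.006,0.02,0.02],[0,0,0],0.09],
  [[-0.006,0.02,0.02],[0,0,0],0.09],
])

```text
clock: 21.9
position: [0.4724, -0.0442, 0.2098]
ee_rot: [2.271, -0.975, 1.232]
force: [0.4, 0.1, 0.2]
width: 0.979
```

```bash
python3 - <<'E'
from h import *
from plan import *
np.set_printoptions(precision=4,suppress=True)
o=arm.observe();q=o['joints'];print(o['clock'],q,o['position'],o['ee_rot'],o['force'])
cv2.imwrite("pics/s5.png",get_image("scene")[:,:,::-1]);cv2.imwrite("pics/d5.png",get_image("side")[:,:,::-1])
E
```

```text
21.9 [ 0.0126  0.4355 -0.9637  2.4268  1.3586  1.423   1.9776] [ 0.4724 -0.0442  0.2098] [ 2.2712 -0.9748  1.2316] [0.3691 0.0746 0.1654]
```

send_rows([
  [[-0.0138,-0.0055,0.006],[0.0356,-0.0131,-0.1232],0.06],
  [[-0.0138,-0.0055,0.006],[0.0356,-0.0131,-0.1232],0.06],
  [[-0.0138,-0.0055,0.006],[0.0356,-0.0131,-0.1232],0.06],
  [[-0.0138,-0.0055,0.006],[0.0356,-0.0131,-0.1232],0.06],
  [[-0.0138,-0.0055,0.006],[0.0356,-0.0131,-0.1232],0.06],
  [[-0.0138,-0.0055,0.006],[0.0356,-0.0131,-0.1232],0.06],
  [[-0.0138,-0.0055,0.006],[0.0356,-0.0131,-0.1232],0.06],
  [[-0.0138,-0.0055,0.006],[0.0356,-0.0131,-0.1232],0.06],
  [[-0.0138,-0.0055,0.006],[0.0356,-0.0131,-0.1232],0.06],
  [[-0.0138,-0.0055,0.006],[0.0356,-0.0131,-0.1232],0.06],
])

```text
clock: 23.0
position: [0.3342, -0.1009, 0.2687]
ee_rot: [1.223, -2.252, 0.633]
force: [-0.5, 0.5, -0.2]
width: 0.652
```

send_rows([
  [[0.0065,-0.002,0.011],[0.0481,-0.0544,-0.102],0.06],
  [[0.0065,-0.002,0.011],[0.0481,-0.0544,-0.102],0.06],
  [[0.0065,-0.002,0.011],[0.0481,-0.0544,-0.102],0.06],
  [[0.0065,-0.002,0.011],[0.0481,-0.0544,-0.102],0.06],
  [[0.0065,-0.002,0.011],[0.0481,-0.0544,-0.102],0.06],
  [[0.0065,-0.002,0.011],[0.0481,-0.0544,-0.102],0.06],
  [[0.0065,-0.002,0.011],[0.0481,-0.0544,-0.102],0.06],
  [[0.0065,-0.002,0.011],[0.0481,-0.0544,-0.102],0.06],
  [[0.0065,-0.002,0.011],[0.0481,-0.0544,-0.102],0.06],
  [[0.0065,-0.002,0.011],[0.0481,-0.0544,-0.102],0.06],
])

```text
clock: 24.0
position: [0.3995, -0.1213, 0.3786]
ee_rot: [-0.111, -3.139, -0.003]
force: [0.7, 0.2, -0.4]
width: 0.655
```

```bash
python3 - <<'E'
from h import *
from plan import *
np.set_printoptions(precision=4,suppress=True)
o=arm.observe();q=o['joints'];r=R.from_rotvec(o['ee_rot']);print(o['clock'],q,o['position'],o['ee_rot'],o['force'])
y=np.array([.065,.998,0]);zz=np.array([0,0,-1.]);rt=R.from_matrix(np.c_[np.cross(y,zz),y,zz])
print("rot fix",(rt*r.inv()).as_rotvec(),"to above",np.array([.515,-.331,.40])-o['position'])
E
```

```text
24.0 [ 0.7146  0.0276 -0.5503  1.7361  0.0131  1.3827  1.6619] [ 0.3995 -0.1213  0.3786] [-0.1113 -3.1391 -0.0026] [ 0.6507  0.1521 -0.4322]
rot fix [-0.0017 -0.0004  0.0058] to above [ 0.1155 -0.2097  0.0214]
```

send_rows([
  [[0.0115,-0.021,0.004],[0,0,0.006],0.06],
  [[0.0115,-0.021,0.004],[0,0,0],0.06],
  [[0.0115,-0.021,0.004],[0,0,0],0.06],
  [[0.0115,-0.021,0.004],[0,0,0],0.06],
  [[0.0115,-0.021,0.004],[0,0,0],0.06],
  [[0.0115,-0.021,0],[0,0,0],0.06],
  [[0.0115,-0.021,0],[0,0,0],0.06],
  [[0.0115,-0.021,0],[0,0,0],0.06],
  [[0.0115,-0.021,0],[0,0,0],0.06],
  [[0.0115,-0.021,0],[0,0,0],0.06],
])

```text
clock: 25.0
position: [0.5142, -0.3318, 0.3974]
ee_rot: [-0.095, -3.136, -0.0]
force: [0.1, -0.0, 0.5]
width: 0.651
```

```bash
python3 - <<'E'
from h import *
np.set_printoptions(precision=4,suppress=True)
o=arm.observe();print(o['clock'],o['joints'],o['position'],o['ee_rot'],o['force'])
W=cam("wrist");im=get_image("wrist")[:,:,::-1];cv2.imwrite("pics/w8.png",im)
print([(b[0],b[1],plane(W,b[0],.30)) for b in blobs(im,(0,150,80),(6,255,255),60)],"exp",proj(W,(.5204,-.331,.311)))
cv2.imwrite("pics/m5.png",np.hstack([cv2.resize(im,(400,300)),cv2.resize(cv2.imread("pics/s5.png")[225:375,190:390],(400,300),interpolation=2)]))
E
```

```text
25.0 [ 0.771   0.3742 -0.4362  1.278   0.1564  1.5258  1.8644] [ 0.5142 -0.3318  0.3974] [-0.0947 -3.1364 -0.    ] [ 0.0596 -0.0366  0.5202]
[(array([  7.3, 210. ]), [0, 153, 23, 89, 1076], array([ 0.4837, -0.5395,  0.3   ])), (array([319. , 233.6]), [312, 179, 15, 96, 1116], array([ 0.5132, -0.3287,  0.3   ]))] exp [316.2765 248.4645]
```

View pics/m5.png

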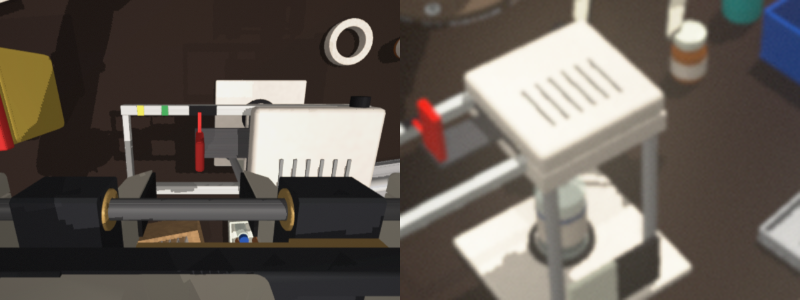

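Wrist view: fin at about full-image (319,240) between the fingers' line, with the pointer up-image. The scene crop shows the bottle upright on the stage at (565,225).

```bash
python3 - <<'E'
from h import *
np.set_printoptions(precision=4,suppress=True)
W=cam("wrist");im=cv2.imread("pics/w8.png")
m=cv2.inRange(cv2.cvtColor(im,cv2.COLOR_BGR2HSV),(0,130,60),(6,255,255))[:,290:350]
for y in range(176,290,6):
    x=np.where(m[y])[0];print(y,(x.min()+290,x.max()+290,len(x)) if len(x) else None,end=' ')
for v in(205,275):print(v,plane(W,(318,v),.311),plane(W,(318,v),.26))
S=cam("scene");V=cam("side")
print(proj(S,(.5345,-.1925,.13)))
E
```

```text
176 None 182 (np.int64(316), np.int64(322), 7) 188 (np.int64(316), np.int64(322), 7) 194 (np.int64(316), np.int64(322), 7) 200 (np.int64(316), np.int64(322), 7) 206 (np.int64(316), np.int64(321), 6) 212 (np.int64(314), np.int64(324), 11) 218 (np.int64(313), np.int64(325), 13) 224 (np.int64(312), np.int64(325), 14) 230 (np.int64(312), np.int64(326), 15) 236 (np.int64(312), np.int64(326), 15) 242 (np.int64(312), np.int64(326), 15) 248 (np.int64(312), np.int64(326), 15) 254 (np.int64(312), np.int64(326), 15) 260 (np.int64(312), np.int64(326), 15) 266 (np.int64(312), np.int64(326), 15) 272 (np.int64(313), np.int64(325), 13) 278 None 284 None 205 [ 0.491  -0.3319  0.311 ] [ 0.5011 -0.3323  0.26  ]
275 [ 0.5393 -0.3349  0.311 ] [ 0.5595 -0.336   0.26  ]
[268.3878 310.7641]
```

send_rows([
  [[0.008,-0.001,-0.01],[0,0,0],0.042],
  [[0,0,-0.02],[0,0,0],0.042],
  [[0,0,-0.02],[0,0,0],0.042],
  [[0,0,-0.02],[0,0,0],0.042],
  [[0,0,-0.02],[0,0,0],0.042],
  [[0,0,-0.015],[0,0,0],0.042],
  [[0,0,-0.015],[0,0,0],0.042],
  [[0,0,0],[0,0,0],0.042],
  [[0,0,0],[0,0,0],0.042],
  [[0,0,0],[0,0,0],0.042],
])

```text
clock: 26.05
position: [0.5232, -0.3309, 0.2796]
ee_rot: [0.091, 3.14, -0.001]
force: [-0.4, -0.8, -0.6]
width: 0.454
```

send_rows([
  [[0,0,0],[0,0,0],0.004],
  [[0,0,0],[0,0,0],0.004],
  [[0,0,0],[0,0,0],0.004],
  [[0,0,0],[0,0,0],0.004],
  [[0,0,0],[0,0,0],0.004],
  [[0,0,0],[0,0,0],0.004],
  [[0,0,0],[0,0,0],0.004],
  [[0,0,0],[0,0,0],0.004],
  [[0,0,0],[0,0,0],0.004],
  [[0,0,0],[0,0,0],0.004],
], force=25)

```text
clock: 27.05
position: [0.523, -0.331, 0.279]
ee_rot: [-0.091, -3.14, -0.0]
force: [0.2, 1.8, 2.1]
width: 0.104
```

send_rows([
  [[-0.0003,-0.005,0],[0,0,0],0.004],
  [[-0.0003,-0.005,0],[0,0,0],0.004],
  [[-0.0003,-0.005,0],[0,0,0],0.004],
  [[-0.0003,-0.005,0],[0,0,0],0.004],
  [[-0.0003,-0.005,0],[0,0,0],0.004],
  [[-0.0003,-0.005,0],[0,0,0],0.004],
  [[-0.0003,-0.005,0],[0,0,0],0.004],
  [[-0.0003,-0.005,0],[0,0,0],0.004],
  [[0,0,0],[0,0,0],0.004],
  [[0,0,0],[0,0,0],0.004],
])

```text
clock: 28.05
position: [0.5204, -0.3726, 0.2791]
ee_rot: [0.094, 3.14, -0.003]
force: [-0.4, -4.0, 2.7]
width: 0.108
```

```bash
python3 - <<'E'
from h import *
np.set_printoptions(precision=4,suppress=True)
o=arm.observe();print(o['clock'],o['position'],o['force'],o['width'])
W=cam("wrist");im=get_image("wrist")[:,:,::-1];cv2.imwrite("pics/w9.png",im);print(blobs(im,(50,100,60),(80,255,255),20),blobs(im,(0,130,60),(6,255,255),60))
E
```

```text
28.05 [ 0.5204 -0.3726  0.2791] [-0.3596 -4.0224  2.7005] 0.10831461474904601
[(array([315.2, 186.7]), [307, 176, 17, 27, 333])] [(array([316.2, 269.2]), [303, 194, 27, 124, 2303]), (array([316.1, 358.9]), [303, 353, 27, 14, 326]), (array([516.1, 474.9]), [508, 473, 17, 5, 75])]
```

The pointer (col 316) lines up with the green dash (col 315). Release and lift.

send_rows([
  [[0,0,0],[0,0,0],0.042],
  [[0,0,0],[0,0,0],0.042],
  [[0,0,0],[0,0,0],0.042],
  [[0,0,0],[0,0,0],0.042],
  [[0,0,0],[0,0,0],0.042],
  [[0,0,0.01],[0,0,0],0.042],
  [[0,0,0.02],[0,0,0],0.042],
  [[0,0,0.03],[0,0,0],0.042],
  [[0,0,0.03],[0,0,0],0.042],
  [[0,0,0.03],[0,0,0],0.042],
])

```text
clock: 29.1
position: [0.5204, -0.3708, 0.4011]
ee_rot: [0.091, 3.14, -0.0]
force: [0.4, -0.1, -0.6]
width: 0.458
```

send_rows([
  [[-0.02,0,0.02],[0,0,0],0.042],
  [[-0.03,0,0.01],[0,0,0],0.042],
  [[-0.03,0,0],[0,0,0],0.042],
  [[-0.03,0,0],[0,0,0],0.042],
  [[-0.03,0,0],[0,0,0],0.042],
  [[0,0,0],[0,0,0],0.042],
  [[0,0,0],[0,0,0],0.042],
  [[0,0,0],[0,0,0],0.042],
  [[0,0,0],[0,0,0],0.042],
  [[0,0,0],[0,0,0],0.042],
])

```text
clock: 30.1
position: [0.3813, -0.3708, 0.4287]
ee_rot: [-0.09, -3.14, -0.001]
force: [0.2, -0.8, -0.0]
width: 0.459
```

```bash
python3 - <<'E'
from h import *
np.set_printoptions(precision=4,suppress=True)
o=arm.observe();print(o['clock'],o['position'],o['force'],o['width'])
i1=get_image("scene")[:,:,::-1];i2=get_image("side")[:,:,::-1]
for n,i in(("scene",i1),("side",i2)):
    print(n,[(b[0],b[1]) for b in blobs(i,(0,190,110),(5,255,255),100)],"stop exp",proj(cam(n),(.523,-.3726,.288)),[(b[0]) for b in blobs(i,(50,120,80),(75,255,255),10)])
f=lambda i,x,y,w,h:cv2.resize(i[y:y+h,x:x+w],(400,300),interpolation=cv2.INTER_CUBIC)
t=f(i1,225,300,96,72);P=[(proj(cam("scene"),(.534+.029*np.cos(a),-.1925+.029*np.sin(a),.02))-[224.5,299.5])*400/96 for a in np.linspace(0,6.28,50)]
for p in P:cv2.circle(t,tuple(int(v) for v in p),1,(0,255,0),-1)
u=f(i2,325,300,96,72);P=[(proj(cam("side"),(.534+.029*np.cos(a),-.1925+.029*np.sin(a),.02))-[324.5,299.5])*400/96 for a in np.linspace(0,6.28,50)]
for p in P:cv2.circle(u,tuple(int(v) for v in p),1,(0,255,0),-1)
cv2.imwrite("pics/m6.png",np.vstack([np.hstack([cv2.resize(i1,(400,300)),cv2.resize(i2,(400,300))]),np.hstack([t,u])]))
E
```

```text
30.1 [ 0.3813 -0.3708  0.4287] [ 0.1684 -0.8069 -0.0299] 0.4588373176501649
scene [(array([185.2, 297.8]), [179, 284, 13, 30, 203]), (array([ 29.9, 402.7]), [0, 355, 70, 100, 3519])] stop exp [185.5867 296.793 ] [array([414.3, 199.7]), array([621.3, 295.9]), array([520.3, 388.1])]
side [(array([409.5, 347.8]), [397, 338, 23, 21, 270])] stop exp [412.0064 345.9565] [array([289. , 178.4])]
```

View pics/m6.png

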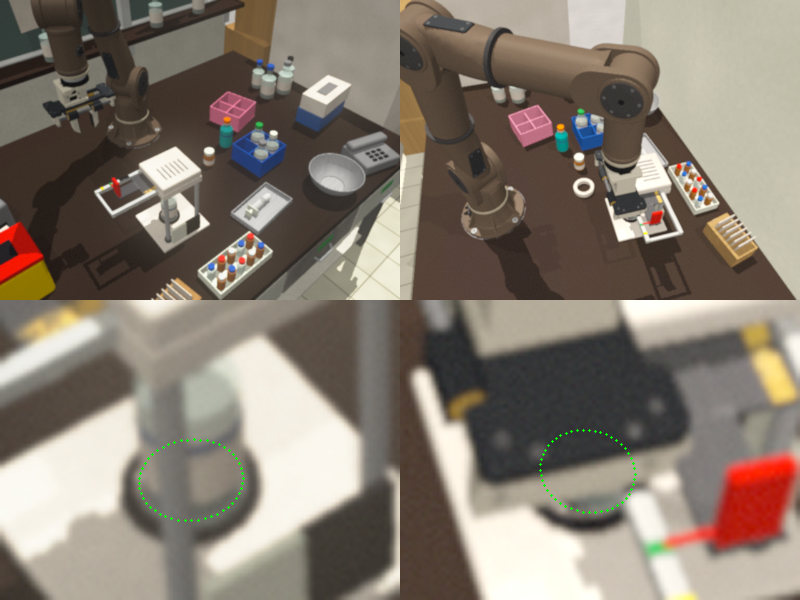

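```bash
python3 -c "
from cell import job;print(job.sign_off())"
```

```text
the job is handed in; nothing more can be done
None
```

The job is done and handed in at about 30 s on the robot's clock. The orange-capped bottle is upright on the stage, and the shutter is clicked in at the green mark.

**What I did:**
1. I lifted the bottle out of the tray by its cap and set it on the open counter.
2. I took it again by its body from the front-left, tilted about 33° below level, and stood it on the stage.
3. I gripped the red fin, slid it about 41 mm to the green stop and let go. Then I backed the arm away from everything.

**Last checks:**
- **Centring:** in the scene picture the bottle's foot is within about 1.5 mm of the disc's centre. The side view was partly hidden by the gripper in the final picture; what showed agreed. Before the drop, the wrist camera put the stage about 4–6 mm away from where the other two cameras had it. I followed those two because they agreed.
- **Shutter:** the pointer is at the green dash, and the fin is within 3 px of where it should stand in both fixed views. The lamp's base is also brighter.
- **Other things on the counter:** the rest looked where it started, by eye only. The open gripper reads no contact force.
- **Forces:** the highest I saw was about 29 N, for a moment, when the bottle was set on the counter. Readings came only at the end of each move call, so a short peak in between would not show.

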